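Turn the stained sample tile over with the spatula

TASK

The red-stained sample tile on the turning board must come to lie bare side up on the board's raised drying deck, home against the stop strip at the deck's far end. Its stain is tacky, so never touch it with the gripper: take the blue-handled spatula from its rest, slide the blade's edge forward under the tile while it bears lightly on the board, until the tile is against the step, then with a turn of the wrist tip it over the step onto the deck without forcing it or throwing it up in the air, and push it home gently with the blade. Set the spatula back upright on its rest, and leave the other things on the bench where they are.

Things in the scene. Friction and masses are not known exactly. Their poses are not given: they have to be found in the camera images.
- board: Fixed wooden board, 150 mm wide (y). Origin on the bench, under the middle of its step; x points from the tile side over the step to the deck. Tile side: pale, top 10 mm above the bench, x -125 to 0 mm. Drying deck: brown plank, top 24 mm above the bench (a 14 mm step up at x=0), x 0 to 100 mm, then a dark stop strip 6 mm higher. A tile tipped over the step lands overhanging it.
- tile: Loose wooden tile 76 x 76 x 12 mm, 50 to 100 g, on the pale side 5 to 20 mm short of the step, nearly square to it. Red top face and edges, bare underside. All edges of both faces are bevelled, 3 mm high, 6 mm deep: a blade held down on the board gets under, 1 mm higher it may butt. Origin at the centre of the bare face, z to the red face, x to the step at the start.
- tile_center (a point): Centre of the tile, 6 mm from either face.
- spatula: 160 g. Springy steel blade (tip flexes about 3 N per mm, 4 mm at most), 60 mm wide, 2 mm thick, runs forward (x) and down at 15 degrees from the handle to its straight tip edge, 85 mm ahead of the handle's axis. Blue upright handle, 28 x 28 mm, from 18 to 125 mm height (z). Origin on its axis, level with the tip edge. Gripped closing along x it best resists tipping.
- spatula_grip (a point): Place to grip: on the handle's axis, 100 mm above the origin (25 mm below the handle's top).
- spatula_tip (a point): Middle of the tip edge, at its underside: 85 mm ahead of the origin.
- rest: Fixed steel plate 160 x 100 mm, 4 mm thick, 10 mm high rails along both sides (92 mm apart inside), black pad (x -22 to 12, y -22 to 22 mm) with its top 22 mm above the bench. The spatula stands with its handle's foot on the pad and its tip edge on the plate. Origin on the bench on the handle's axis when it is home; x is the spatula's forward direction.
- rest_pad (a point): On the pad's top, where the handle's axis stands when it is home.
- tape: Bystander: yellow tape roll, 72 mm wide, 20 mm high.
- hammer: Bystander: hammer lying on the bench, 260 mm long.
- stain_can: Bystander: blue can, 72 mm wide, 85 mm high.
- glue: Bystander: white bottle, 56 mm wide, 140 mm high.
- brush: Bystander: flat brush lying on the bench, 200 mm long.
- sanding_block: Bystander: cork block 100 x 60 x 35 mm.
Not all that is in view belongs to the job. Leave any green look-alike of the spatula alone.

How it is judged:
On the way, in this order (a step that is already met when the one before it is completed fails the run):
1. the blade's tip edge is under the tile by at least 5 mm while the spatula bears on the board with more than 0.5 N and the tile still lies nearly flat (x of spatula_tip in the frame of tile above -0.033 m and z of spatula_tip in the frame of tile below 0.003 m and contact force between spatula and board above 0.5 N and angle between tile's own z axis and vertical below 0.35 rad), for 0.1 s.
2. the tile is tipped up more than 29 degrees by the spatula (angle between tile's own z axis and vertical between 0.5 and 1.75 rad and contact force between spatula and tile above 0.02 N), for 0.02 s.
At the end, for the whole second after the job is handed in: Tile still, flat (6 degrees), bare side up on the deck, within 6 mm of the stop strip, its centre within 45 mm of the board's middle line. Spatula still on its rest, handle within 15 mm of its home point, upright (4.5 degrees), seated (5 mm), along the rest (11 degrees) (angle between tile's own z axis and vertical above 3.04 rad and x of tile_center in the frame of board between 0.056 and 0.07 m and y of tile_center in the frame of board between -0.045 and 0.045 m and z of tile_center in the frame of board below 0.034 m and linear speed of each of tile, spatula below 0.02 m/s and horizontal distance between spatula and rest_pad below 0.015 m and z of spatula in the frame of rest below 0.009 m and angle between spatula's own z axis and vertical below 0.08 rad and angle between the x axis of spatula and the x axis of rest, either way round below 0.2 rad); the robot touches nothing.
It fails at once if the gripper or arm touches the tile (contact force between any of the fingers, the arm and tile above 0.2 N).
It fails at once if the spatula is forced against the board (over 14 N) (contact force between spatula and board above 14 N).
It fails at once if the spatula is forced against the tile (over 20 N) (contact force between spatula and tile above 20 N).
It fails at once if the tile is thrown or carried up (its centre more than 100 mm above the bench) (height (world z) of tile_center above 0.1 m).
It fails at once if a bystander is moved by more than 20 mm (distance of any of tape, hammer, stain_can, glue, brush, sanding_block from where it was at the start of the episode above 0.02 m).
It also fails if it takes over 72 s, if anything falls off the work surface, if the arm or the gripper's body presses on something with over 40 N, if the wrist force passes 120 N, or if a joint passes its speed limit or range.

ROBOT

A 6-joint arm with a two-finger parallel gripper is mounted at the origin on the work surface. World frame = base frame: x ahead of the robot, y to its left, z up, the work surface at z = 0. Lengths are in m, angles in rad, forces in N, time in s.
With the tool pointing down it reaches from about 0.375 to 0.9 m from the base axis. Payload 3.1 kg.
Tool frame: the origin (TCP) lies at the very end of the fingers, on their centre line; the grasp point (between the pads) lies 19 mm behind it; z points along the fingers, x is the direction in which the jaws open and shut, and the axes are right-handed (so a half turn about z gives the same grasp; the last joint's range is limited). The gripper opens to 87 mm and grips with 3 to 60 N. Pads are 19 mm wide; open, the fingers measure 117 mm over their backs; the gripper's body (75 mm by 190 mm) begins 51 mm behind the grasp point.
Start: joints at [1.075, 0.527, 1.433, -0, 1.181, -0.178], TCP at [0.195, 0.594, 0.223] pointing down, gripper open.
Joint ranges: [-3.08, 3.08], [-0.75, 2.2], [0.22, 2.44], [-1.43, 4.57], [0, 2.65], [-2.85, 2.85]. Speed limits (rad/s): [2.79, 2.79, 3.14, 3.14, 3.14, 3.14].

INTERFACE

Orientations are given as a unit quaternion [x, y, z, w].
In Python, from rig import robot gives the robot as it stands. The module is installed in compiled form; this text tells all that it offers.
- The arm moves only by the shell command python3 -m creep 'ROWS' [OPENING] [FORCE]. ROWS is a JSON object of lists of equal length, an entry for each row: "dp": the shift along the tool's x, y, z in cm, a list of three; "turn": the turn, a rotation vector about the tool's x, y, z in degrees, a list of three. In form: {"dp": [[x, y, z], ...], "turn": [[wx, wy, wz], ...]}. A call has 1 to 20 rows; each row shifts and turns the commanded pose from where the row before left it, along the tool's axes as they then stand; what a row does not reach is not made up. A row lasts 1/10 s, in which the tool goes at most 50 mm and 8.59 degrees, less where a joint would pass 70% of its speed; a pose out of reach is approached as far as the arm can. A call is refused whole if a number of a shift passes 5 or a number of a turn 8.59, either way. A call with a gripper value outside its range is refused whole. OPENING is the gripper command: -1 is fully open, 1 is shut, values between are in proportion, set as the call begins (- or left out, the last holds). The fingers move at their own pace and stop on an object; FORCE is the grip in N (left out, the last holds). Time passes only in rows, so rows that do not move let the fingers close. It gives the time, the measured TCP pose, the force and the opening at its end, in the units of the state.
- robot.get_obs(): the state, without advancing time (a new reading comes with each control period).
- robot.camera(name): name is "scene" or "side" or "wrist"; returns the picture (400x640x3 uint8, red, green, blue); there is no depth.
- robot.calibration(name): a dict with "fx", "fy", "cx", "cy" (pixels), "rvec" (rotation vector, rad) and "tvec" (3), from world to camera coordinates, as OpenCV has them. Camera axes: x right, y down, z forward; pixel columns grow to the right and rows downward; lengths in m; the calibration is good to about 2 mm. The wrist camera is an equidistant fisheye: a pixel r from the principal point sees the ray r / f radians off the axis. A picture is of the moment at which its call begins: read the wrist's pose just before it. calibration takes no time and is no camera call; for the wrist camera it gives the pose at the moment of the call.
- robot.hand_in(): hands the job in, once; it reports no verdict.
Trained networks look in the newest picture that a camera, given by its name, has taken for a name from the list of things; names that differ only in an ending like _2 or _b are one class to them, and where a whole thing is asked for, a point or a joint stands for the part that bears it (a point fixed in the world has none). Each returns a list of dicts, best first, with "confidence" (0 to 1); they miss things now and then, are a little off and sometimes report something else, mostly with a low value. They report only what shows in the picture. A call takes as long as a camera call. They do not tell look-alikes from the thing itself.
- robot.masks_of(name, camera): "pixels" (400x640 bool, what is visible of it).
- robot.tip_of(name, camera): "point" ([x, y, z] in m, in the coordinates of the camera as it stood for that picture, good to about 4 mm: a listed point, or the origin of a listed thing).
The state is a dict: "time": time; "q": joint angles; "joint_velocities": joint speeds; "joint_torque": joint torques, N m; "position": TCP position; "tool_rot": TCP orientation; "ft_force": force on the tool from outside, world axes, zero at the start; "moment": the same for the moment, N m; "grip_width": finger opening in m.
Only numpy, scipy, OpenCV 4.12 (cv2) and the standard library are available. Lean on these libraries where they do the work, as an engineer would, in place of code of your own. Each camera call takes 0.05 s, during which the arm holds its last target.

## Working session

There is one attempt and no reset: what is moved stays moved. The work goes in short steps, Python scripts to look and compute and a shell command to move; the robot and the scene stay as the last step left them, time stands still between calls to the robot, and variables do not carry over. Pictures are saved under pics/ and viewed, and the job is handed in when it is done.

```bash
ls; mkdir -p pics
python3 - <<'E'
from rig import robot
import cv2
for n in ["scene","side","wrist"]:
    im=robot.camera(n); cv2.imwrite(f"pics/a_{n}.png",im[:,:,::-1])
    print(n,robot.calibration(n))
print(robot.get_obs())
E
```

```text
pics
scene {'fx': 431.60182301288586, 'fy': 431.60182301288586, 'cx': 318.9290994646837, 'cy': 193.88011407438205, 'rvec': array([ 1.51670109,  2.16734462, -0.79015421]), 'tvec': array([ 0.17683904, -0.39812533,  1.64274895])}
side {'fx': 399.42437877946213, 'fy': 399.42437877946213, 'cx': 319.62900640146745, 'cy': 206.14299468893856, 'rvec': array([ 2.24805411, -0.7746573 ,  0.3401991 ]), 'tvec': array([-0.43579623,  0.33693725,  0.85725605])}
wrist {'fx': 309.70691628693146, 'fy': 309.70691628693146, 'cx': 319.0547503611326, 'cy': 200.55318190321577, 'rvec': array([-2.34118269, -1.69566433, -0.24942846]), 'tvec': array([-0.62369778, -0.03477087,  0.39276349])}
{'time': 0.15, 'q': array([ 1.07550698e+00,  5.28292996e-01,  1.43361771e+00, -1.07111629e-05,
        1.18141679e+00, -1.78498587e-01]), 'joint_velocities': array([-5.36463392e-05, -2.39325593e-03, -4.23974085e-03, -9.11126532e-04,
       -1.93710547e-04,  5.30766594e-04]), 'joint_torque': array([ 3.64484767e-04, -4.40433598e+01, -1.76842690e+01,  6.33357489e-02,
        5.52238128e-02, -1.10509814e-04]), 'position': array([0.1943957 , 0.59339478, 0.22176854]), 'tool_rot': array([ 8.09788172e-01,  5.86721709e-01, -7.79480584e-04,  3.80591614e-04]), 'ft_force': array([ 0.93825162,  0.02764324, -0.31626463]), 'moment': array([ 0.0009733 , -0.00802915, -0.03999972]), 'grip_width': 0.08699724007506505}
```

View pics/a_scene.png

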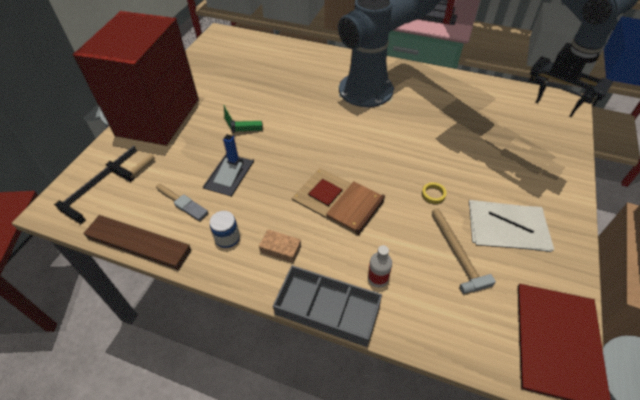

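View pics/a_side.png

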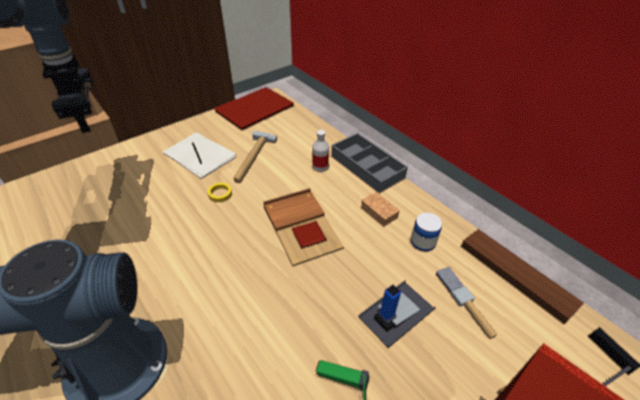

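View pics/a_wrist.png

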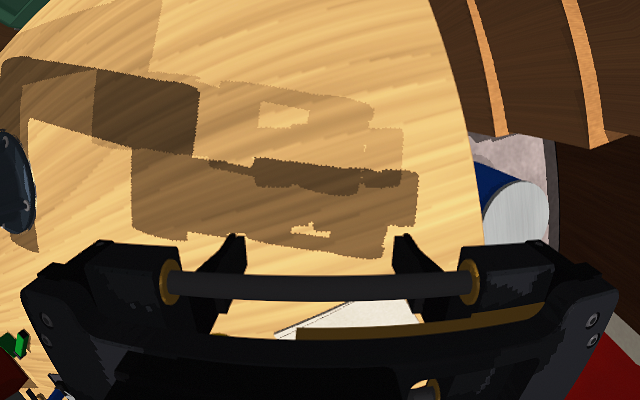

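The scene view shows the blue spatula on its rest at about (232,160), and the board with the red tile at (325,190) and the deck at (355,205). The green look-alike is at (245,125). The side view shows the same things: spatula (388,305), tile (310,234), deck (293,208). Next I measure.

```bash
cat > h.py <<'E'
import numpy as np, cv2
from scipy.spatial.transform import Rotation as R
from rig import robot
def cam(n):
    c=robot.calibration(n); Rm=R.from_rotvec(c['rvec']).as_matrix(); return c,Rm,np.array(c['tvec'])
def c2w(n,p,cal=None):
    c,Rm,t=cal or cam(n); return Rm.T@(np.array(p)-t)
def plane(n,u,v,z,cal=None):
    c,Rm,t=cal or cam(n)
    x=(u-c['cx'])/c['fx'];y=(v-c['cy'])/c['fy']
    if n=='wrist':
        r=np.hypot(x,y); d=np.array([x/r*np.sin(r),y/r*np.sin(r),np.cos(r)]) if r>0 else np.array([0,0,1.])
    else: d=np.array([x,y,1.])
    o=-Rm.T@t; d=Rm.T@d
    return o+d*(z-o[2])/d[2]
def proj(n,P,cal=None):
    c,Rm,t=cal or cam(n); p=Rm@np.array(P)+t
    if n=='wrist':
        r=np.hypot(p[0],p[1]); th=np.arctan2(r,p[2]); return np.array([c['cx']+c['fx']*th*p[0]/r,c['cy']+c['fy']*th*p[1]/r])
    return np.array([c['cx']+c['fx']*p[0]/p[2],c['cy']+c['fy']*p[1]/p[2]])
def crop(n,box,k,name,im=None):
    im=robot.camera(n) if im is None else im
    a=im[box[1]:box[3],box[0]:box[2],::-1]
    cv2.imwrite(name,cv2.resize(a,None,fx=k,fy=k,interpolation=cv2.INTER_CUBIC))
    return im
E
python3 - <<'E'
from h import *
np.set_printoptions(precision=4,suppress=True)
s=crop("scene",(180,90,420,260),3,"pics/b_scene.png")
s=crop("side",(230,170,450,370),3,"pics/b_side.png")
for n in ["board","tile","tile_center","spatula","spatula_grip","spatula_tip","rest","rest_pad","stain_can","brush","glue","sanding_block","tape"]:
  for c in ["scene","side"]:
    print(n,c,[(np.round(c2w(c,d['point']),4),round(d['confidence'],2)) for d in robot.tip_of(n,c)[:3]])
E
```

```text
board scene [(array([0.5502, 0.0836, 0.0042]), 0.9)]
board side [(array([ 0.5558,  0.0777, -0.0023]), 0.89)]
tile scene [(array([0.546 , 0.0305, 0.01  ]), 0.84)]
tile side [(array([0.542 , 0.0347, 0.0098]), 0.83)]
tile_center scene [(array([0.5454, 0.0304, 0.0172]), 0.81)]
tile_center side [(array([0.5424, 0.0301, 0.0152]), 0.77)]
spatula scene [(array([ 0.4012, -0.3795,  0.0301]), 0.81), (array([ 0.7656, -0.0195, -0.0032]), 0.74), (array([0.604 , 0.4307, 0.003 ]), 0.55)]
spatula side [(array([ 0.5284, -0.2849,  0.0052]), 0.84), (array([0.5409, 0.0335, 0.0138]), 0.67), (array([ 0.3959, -0.3816,  0.035 ]), 0.6)]
spatula_grip scene [(array([ 0.3461, -0.2974,  0.0213]), 0.91), (array([ 0.5252, -0.29  ,  0.1026]), 0.56)]
spatula_grip side [(array([ 0.5228, -0.2841,  0.1033]), 0.98), (array([ 0.346 , -0.2966,  0.0181]), 0.9), (array([ 0.5252, -0.2823,  0.0027]), 0.53)]
spatula_tip scene [(array([ 0.6122, -0.286 ,  0.002 ]), 0.7), (array([ 0.3258, -0.4297,  0.0312]), 0.56)]
spatula_tip side [(array([ 0.6118, -0.2813,  0.0042]), 0.82)]
rest scene [(array([ 0.5296, -0.285 , -0.0013]), 0.77)]
[... 177 characters left out ...]
rray([ 0.7643, -0.024 , -0.0025]), 0.46)]
stain_can scene [(array([ 0.7782, -0.1728,  0.0011]), 0.88)]
stain_can side [(array([ 0.7818, -0.1734, -0.0002]), 0.69)]
brush scene [(array([ 0.7191, -0.3724, -0.0023]), 0.59)]
brush side [(array([ 0.7141, -0.3674,  0.0001]), 0.62)]
glue scene [(array([0.5469, 0.0298, 0.0122]), 0.73), (array([0.7631, 0.2528, 0.0017]), 0.64)]
glue side [(array([0.7574, 0.2604, 0.0011]), 0.7), (array([ 0.764 , -0.0198, -0.0027]), 0.64)]
sanding_block scene [(array([ 0.7662, -0.0199, -0.0043]), 0.6)]
sanding_block side [(array([ 0.7628, -0.0206, -0.0014]), 0.77)]
tape scene [(array([ 0.4307,  0.338 , -0.0006]), 0.67)]
tape side [(array([0.4323, 0.3421, 0.001 ]), 0.87)]
```

View pics/b_scene.png

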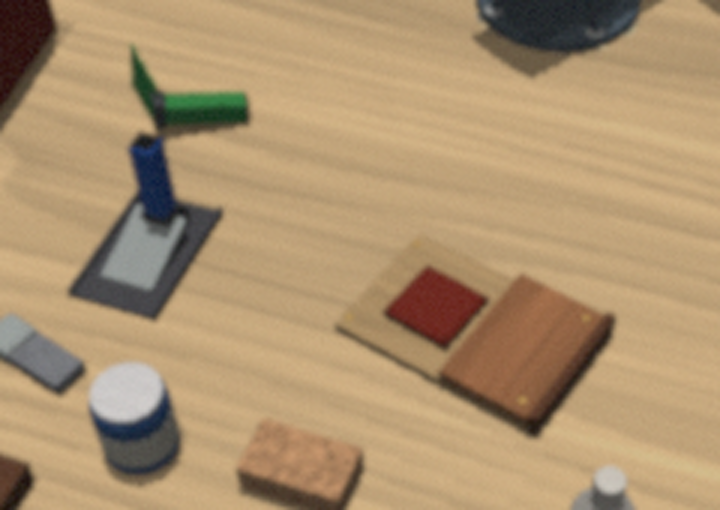

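View pics/b_side.png

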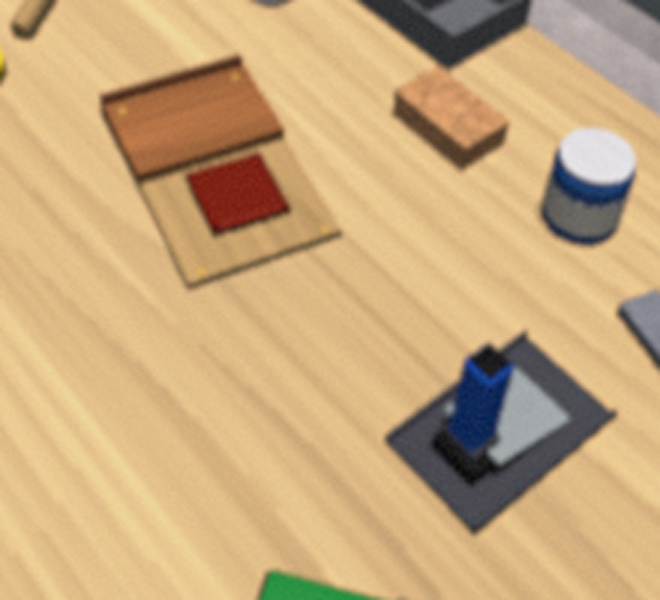

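Run:
```python
from h import *
np.set_printoptions(precision=4,suppress=True)
def S(u,v,z): return plane("scene",180+(u+.5)/3-.5,90+(v+.5)/3-.5,z)
def D(u,v,z): return plane("side",230+(u+.5)/3-.5,170+(v+.5)/3-.5,z)
print("pale",S(422,237,.01),S(338,328,.01),D(190,285,.01),D(340,234,.01))
print("step",S(520,277,.024),S(442,378,.024),D(140,178,.024),D(282,134,.024))
print("strip",S(613,315,.030),S(535,428,.030),D(103,98,.03),D(240,60,.03))
print("tile scene",[S(u,v,.022) for u,v in [(430,267),(487,298),(445,345),(386,310)]])
print("tile side",[D(u,v,.022) for u,v in [(188,175),(260,156),(288,208),(215,233)]])
print("rest scene",[S(u,v,.004) for u,v in [(135,200),(220,210),(155,316),(72,292)]])
print("rest side",[D(u,v,.004) for u,v in [(388,438),(525,335),(614,413),(476,530)]])
print("blade tip scene",S(100,275,.006),S(155,290,.006),"side",D(520,367,.006),D(570,413,.006))
```

```text
pale [ 0.4533 -0.0163  0.01  ] [ 0.5977 -0.0525  0.01  ] [ 0.4474 -0.0253  0.01  ] [ 0.5872 -0.0618  0.01  ]
step [0.484 0.101 0.024] [0.631  0.0693 0.024 ] [0.4764 0.0934 0.024 ] [0.6155 0.0575 0.024 ]
strip [0.5057 0.2031 0.03  ] [0.6602 0.1703 0.03  ] [0.5038 0.198  0.03  ] [0.6434 0.1603 0.03  ]
tile scene [array([0.5003, 0.0098, 0.022 ]), array([0.5201, 0.0778, 0.022 ]), array([0.5908, 0.0582, 0.022 ]), array([ 0.5689, -0.0119,  0.022 ])]
tile side [array([0.5146, 0.0709, 0.022 ]), array([0.5823, 0.0491, 0.022 ]), array([ 0.5627, -0.017 ,  0.022 ]), array([ 0.4932, -0.    ,  0.022 ])]
rest scene [array([ 0.5019, -0.3332,  0.004 ]), array([ 0.4843, -0.2386,  0.004 ]), array([ 0.6415, -0.2354,  0.004 ]), array([ 0.6419, -0.3312,  0.004 ])]
rest side [array([ 0.4859, -0.2376,  0.004 ]), array([ 0.6427, -0.2371,  0.004 ]), array([ 0.644 , -0.3325,  0.004 ]), array([ 0.4862, -0.334 ,  0.004 ])]
blade tip scene [ 0.6129 -0.3142  0.006 ] [ 0.6119 -0.2506  0.006 ] side [ 0.6149 -0.257   0.006 ] [ 0.6149 -0.3113  0.006 ]
```

```bash
cat >> h.py <<'E'
def tool():
    o=robot.get_obs(); return np.array(o['position']),R.from_quat(o['tool_rot']),o
def rel(target,yawdeg=None,pitchdeg=0):
    """cm shift in tool axes to target TCP; yaw turn about tool z (deg) wanted"""
    p,q,o=tool(); d=q.inv().apply(np.array(target)-p)*100
    r=None
    if yawdeg is not None:
        Rt=R.from_euler('z',yawdeg,degrees=True)*R.from_euler('y',pitchdeg,degrees=True)*R.from_euler('x',180,degrees=True)
        r=(q.inv()*Rt).as_rotvec(degrees=True)
    return d,r
E
python3 - <<'E'
from h import *
np.set_printoptions(precision=3,suppress=True)
c,Rm,t=cam('wrist'); p,q,o=tool()
print("cam in tool",q.inv().apply(-Rm.T@t-p), "axes", q.inv().apply(Rm))
print(q.as_matrix())
print(rel([0.49,0.03,0.30],76))
E
```

```text
cam in tool [-0.    -0.081 -0.163] axes [[ 1.     0.001  0.001]
 [-0.     0.957 -0.291]
 [-0.001  0.291  0.957]]
[[ 0.312  0.95   0.   ]
 [ 0.95  -0.312 -0.   ]
 [-0.     0.    -1.   ]]
(array([-44.379,  45.63 ,  -7.745]), array([ 0.001,  0.001, -4.155]))
```

```bash
python3 -m creep '{"dp":[[-3.3,3.5,-0.6],[-3.3,3.5,-0.6],[-3.3,3.5,-0.6],[-3.3,3.5,-0.6],[-3.3,3.5,-0.6],[-3.3,3.5,-0.6],[-3.3,3.5,-0.6],[-3.3,3.5,-0.6],[-3.3,3.5,-0.6],[-3.3,3.5,-0.6],[-3.3,3.5,-0.6],[-3.3,3.5,-0.6],[-3.3,3.5,-0.6],[0,0,0]],"turn":[[0,0,0],[0,0,0],[0,0,0],[0,0,0],[0,0,0],[0,0,0],[0,0,0],[0,0,0],[0,0,0],[0,0,0],[0,0,0],[0,0,0],[0,0,0],[0,0,-4]]}'
python3 - <<'E'
from h import *
np.set_printoptions(precision=4,suppress=True)
im=robot.camera("wrist"); cv2.imwrite("pics/c_wrist.png",im[:,:,::-1])
np.savez("c.npz",**{k:np.array(v) for k,v in robot.calibration("wrist").items()})
for n in ["board","tile","tile_center"]:
    print(n,[(c2w("wrist",d['point']),d['confidence']) for d in robot.tip_of(n,"wrist")[:2]])
E
```

```text
time: 2.95
position: [0.4977, 0.0391, 0.3018]
tool_rot: [0.79, 0.613, 0.001, 0.003]
ft_force: [0.0, 0.9, 0.2]
grip_width: 0.0871
board [(array([0.5447, 0.086 , 0.0041]), 0.93)]
tile [(array([0.532 , 0.034 , 0.0086]), 0.72), (array([ 0.76  , -0.016 , -0.0029]), 0.22)]
tile_center [(array([0.5324, 0.0332, 0.0163]), 0.8)]
```

View pics/c_wrist.png

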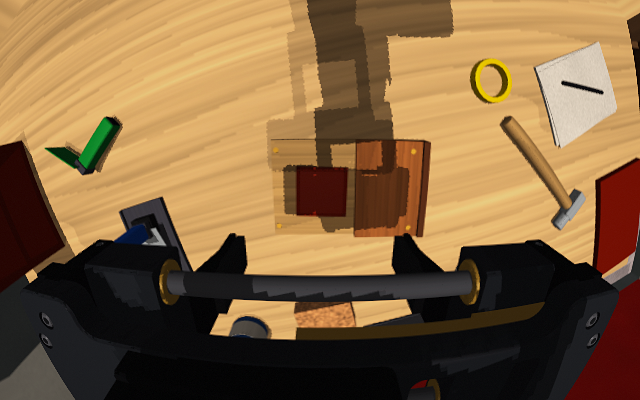

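Run:
```python
from h import *
np.set_printoptions(precision=4,suppress=True)
im=robot.camera("wrist"); c=cam("wrist"); 
crop("wrist",(255,125,445,250),4,"pics/d_wrist.png",im)
```

```text
(no output)
```

View pics/d_wrist.png

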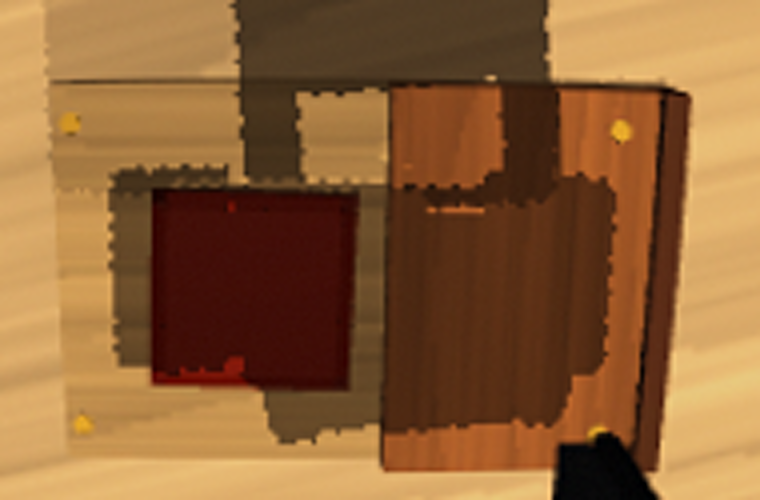

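Run:
```python
from h import *
np.set_printoptions(precision=4,suppress=True)
def W(u,v,z): return plane("wrist",255+(u+.5)/4-.5,125+(v+.5)/4-.5,z)
a,b=W(50,80,.01),W(68,458,.01); c,d=W(390,85,.024),W(383,468,.024); e,f=W(688,92,.03),W(657,470,.03)
print(a,b,c,d,e,f)
for x,y in((a,b),(c,d),(e,f)): print("width",np.linalg.norm(x-y),"yaw",np.degrees(np.arctan2(*(y-x)[1::-1]))+90, (x+y)/2)
print("len",np.linalg.norm((a+b-c-d)[:2]/2),np.linalg.norm((c+d-e-f)[:2]/2))
m=(c+d)/2; x=((e+f)-(a+b))[:2]; x/=np.linalg.norm(x); print("yaw",np.degrees(np.arctan2(x[1],x[0])))
print("b origin est", (a+b)[:2]/2+.125*x, m[:2])
t=[W(*p,.017) for p in((152,188),(358,190),(350,388),(152,384))]; print(t)
print("tile center",sum(t)/4,"yaw",[np.degrees(np.arctan2(*(q-p)[1::-1])) for p,q in((t[0],t[1]),(t[3],t[2]))],[np.linalg.norm(t[i]-t[i-1]) for i in range(4)])
for y in (np.array([-x[1],x[0]]),): print("tile in board", (sum(t)[:2]/4-m[:2])@x,(sum(t)[:2]/4-m[:2])@y)
```

```text
[ 0.4453 -0.0223  0.01  ] [ 0.5921 -0.0591  0.01  ] [0.4763 0.0976 0.024 ] [0.6206 0.0628 0.024 ] [0.5022 0.2043 0.03  ] [0.6479 0.1694 0.03  ]
width 0.15130697727159795 yaw 75.93228451797712 [ 0.5187 -0.0407  0.01  ]
width 0.1483565076884744 yaw 76.44514206084438 [0.5485 0.0802 0.024 ]
width 0.14983317366071972 yaw 76.50993493847108 [0.5751 0.1869 0.03  ]
len 0.1245651291030459 0.10991374694789335
yaw 76.08035643748957
b origin est [0.5487 0.0806] [0.5485 0.0802]
[array([0.4931, 0.0046, 0.017 ]), array([0.5125, 0.0779, 0.017 ]), array([0.5874, 0.0576, 0.017 ]), array([ 0.5671, -0.016 ,  0.017 ])]
tile center [0.54  0.031 0.017] yaw [np.float64(75.22576942461177), np.float64(74.5832135279119)] [np.float64(0.07683543952435523), np.float64(0.07578640169916881), np.float64(0.07768573717357678), np.float64(0.07633781569681793)]
tile in board -0.04979182804596736 -0.003682718159574856
```

Run:
```python
from h import *
np.set_printoptions(precision=2,suppress=True)
print(rel([0.527,-0.283,0.24],0))
```

```text
(array([-30.98,  11.37,   6.02]), array([-0.05,  0.03, 75.83]))
```

```bash
python3 -m creep '{"dp":[[-4.4,1.6,0.9],[-4.4,1.6,0.9],[-4.4,1.6,0.9],[-4.4,1.6,0.9],[-4.4,1.6,0.9],[-4.4,1.6,0.9],[-4.5,1.7,0.6],[0,0,0],[0,0,0],[0,0,0],[0,0,0],[0,0,0],[0,0,0],[0,0,0],[0,0,0],[0,0,0],[0,0,0]],"turn":[[0,0,0],[0,0,0],[0,0,0],[0,0,0],[0,0,0],[0,0,0],[0,0,0],[0,0,8.4],[0,0,8.4],[0,0,8.4],[0,0,8.4],[0,0,8.4],[0,0,8.4],[0,0,8.4],[0,0,8.4],[0,0,8.4],[0,0,0]]}'
python3 - <<'E'
from h import *
np.set_printoptions(precision=4,suppress=True)
im=robot.camera("wrist"); crop("wrist",(220,60,480,260),3,"pics/e_wrist.png",im)
for n in ["spatula_grip","spatula_tip","rest_pad"]:
    print(n,[(c2w("wrist",d['point']),d['confidence']) for d in robot.tip_of(n,"wrist")[:2]])
print(rel([0.527,-0.283,0.24],0))
E
```

```text
time: 4.9
position: [0.5277, -0.2811, 0.2405]
tool_rot: [1.0, 0.003, -0.0, -0.0]
ft_force: [0.1, 0.6, -0.9]
grip_width: 0.0874
spatula_grip [(array([ 0.5248, -0.2827,  0.1085]), 0.82), (array([ 0.3434, -0.3012,  0.0132]), 0.6)]
spatula_tip [(array([ 0.6096, -0.2869,  0.0018]), 0.71)]
rest_pad []
(array([-0.0553,  0.0928,  0.0543]), array([-0.0048,  0.0099,  0.4126]))
```

View pics/e_wrist.png

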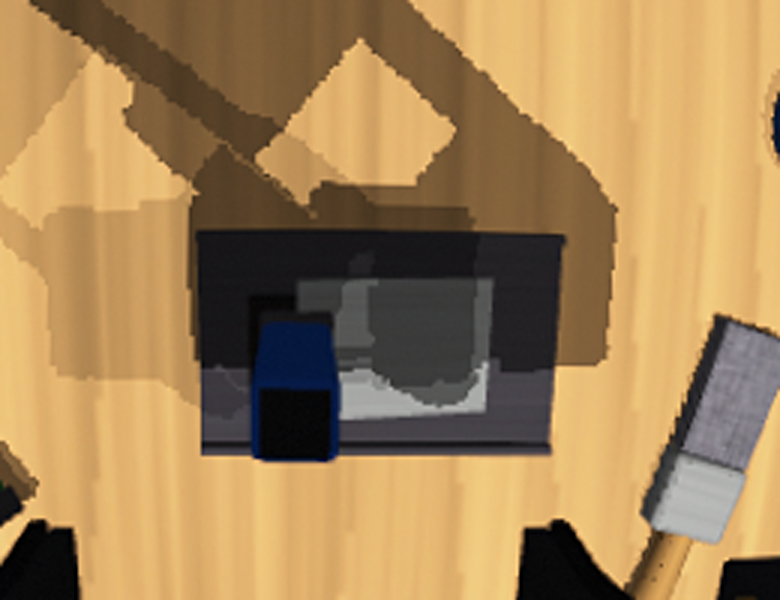

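Run:
```python
from h import *
np.set_printoptions(precision=4,suppress=True)
def W(u,v,z): return plane("wrist",220+(u+.5)/3-.5,60+(v+.5)/3-.5,z)
t=[W(*p,.129) for p in((260,389),(331,389),(332,458),(259,458))];print(t,sum(t)/4)
t=[W(*p,.004) for p in((297,282),(493,278),(486,411))];print(t)
t=[W(*p,.014) for p in((197,232),(565,237),(550,453),(203,453))];print(t,sum(t)/4)
```

```text
[array([ 0.5154, -0.2748,  0.129 ]), array([ 0.5371, -0.2747,  0.129 ]), array([ 0.5378, -0.297 ,  0.129 ]), array([ 0.515 , -0.2972,  0.129 ])] [ 0.5263 -0.2859  0.129 ]
[array([ 0.5263, -0.2601,  0.004 ]), array([ 0.6122, -0.2568,  0.004 ]), array([ 0.6124, -0.3176,  0.004 ])]
[array([ 0.4843, -0.2373,  0.014 ]), array([ 0.6413, -0.2365,  0.014 ]), array([ 0.6416, -0.3343,  0.014 ]), array([ 0.4851, -0.335 ,  0.014 ])] [ 0.5631 -0.2858  0.014 ]
```

```bash
python3 -m creep '{"dp":[[-0.1,0.5,1],[0,0,2.5],[0,0,2.5],[0,0,2.5],[0,0,2.5],[0,0,2.5],[0,0,2],[0,0,0]],"turn":[[0,0,0.4],[0,0,0],[0,0,0],[0,0,0],[0,0,0],[0,0,0],[0,0,0],[0,0,0]]}'
python3 - <<'E'
from h import *
np.set_printoptions(precision=3,suppress=True)
im=robot.camera("wrist"); crop("wrist",(160,140,480,340),2,"pics/f_wrist.png",im)
print(rel([0.527,-0.286,0.085],0),tool()[2]['ft_force'])
E
```

```text
time: 5.9
position: [0.5241, -0.2865, 0.082]
tool_rot: [1.0, -0.001, -0.003, -0.002]
ft_force: [-0.4, 0.3, 0.5]
grip_width: 0.0872
(array([ 0.176, -0.127, -0.126]), array([-0.141,  0.185, -0.145])) [-0.571 -0.112  0.275]
```

View pics/f_wrist.png

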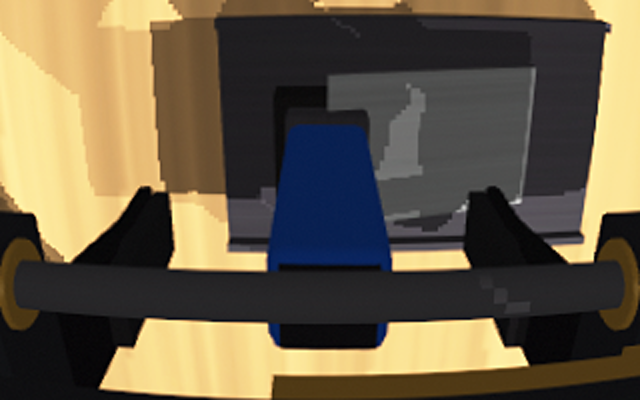

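```bash
python3 -m creep '{"dp":[[0.2,0,-0.1],[0,0,0],[0,0,0],[0,0,0],[0,0,0],[0,0,0],[0,0,0],[0,0,0]],"turn":[[0,0,0],[0,0,0],[0,0,0],[0,0,0],[0,0,0],[0,0,0],[0,0,0],[0,0,0]]}' 1 40
python3 - <<'E'
from rig import robot
import numpy as np
for i in range(3):
    robot.camera("side");o=robot.get_obs(); print(o['position'],o['tool_rot'],o['ft_force'],o['moment'],o['grip_width'])
E
```

```text
time: 6.75
position: [0.5284, -0.2877, 0.0866]
tool_rot: [1.0, -0.001, -0.0, -0.0]
ft_force: [-0.1, -0.4, 1.1]
grip_width: 0.0309
[ 0.52816123 -0.28771521  0.0865003 ] [ 9.99999150e-01 -1.26278930e-03 -3.13391171e-04 -8.69013012e-05] [-0.93702132  0.13254785  1.18587196] [-0.00923347  0.04626973 -0.03281342] 0.027568076670702258
[ 0.5281944  -0.28766396  0.08648192] [ 9.99999195e-01 -1.23199519e-03 -2.82522797e-04 -1.14880718e-04] [-0.5636853   0.11064391 -0.14463954] [-0.14423302  0.14726091  0.07721102] 0.027676616607643045
[ 0.52819603 -0.28768803  0.08649089] [ 9.99999146e-01 -1.27331973e-03 -2.67106131e-04 -1.22209717e-04] [-0.29471885 -0.13386603  0.33578154] [-0.08391933  0.15796383  0.04055851] 0.02753421853046968
```

```bash
python3 -m creep '{"dp":[[0,0,-1],[0,0,-2],[0,0,-3],[0,0,-3],[0,0,-3],[0,0,0],[0,0,0],[0,0,0],[0,0,0],[0,0,0],[0,0,0],[0,0,0],[0,0,0],[0,0,0],[0,0,0]],"turn":[[0,0,0],[0,0,0],[0,0,0],[0,0,0],[0,0,0],[0,0,-7.6],[0,0,-7.6],[0,0,-7.6],[0,0,-7.6],[0,0,-7.6],[0,0,-7.6],[0,0,-7.6],[0,0,-7.6],[0,0,-7.6],[0,0,-7.6]]}'
python3 - <<'E'
from h import *
np.set_printoptions(precision=3,suppress=True)
print(rel([0.5064,-0.108,0.14],76.0),tool()[2]['ft_force'])
E
```

```text
time: 8.4
position: [0.5283, -0.2876, 0.2069]
tool_rot: [0.787, 0.617, 0.0, -0.0]
ft_force: [0.4, 0.3, -0.2]
grip_width: 0.0278
(array([16.911, -6.421,  6.693]), array([-0.001, -0.007,  0.161])) [ 0.447  0.265 -0.204]
```

```bash
python3 -m creep '{"dp":[[3.4,-1.3,0],[3.4,-1.3,0],[3.4,-1.3,0.7],[3.4,-1.3,1.5],[3.3,-1.2,1.5],[0,0,1.5],[0,0,1.5],[0,0,0],[0,0,0]],"turn":[[0,0,0],[0,0,0],[0,0,0],[0,0,0],[0,0,0],[0,0,0],[0,0,0],[0,0,0],[0,0,0]]}'
python3 - <<'E'
from h import *
np.set_printoptions(precision=3,suppress=True)
im=robot.camera("scene"); crop("scene",(240,100,440,250),4,"pics/g_scene.png",im)
im=robot.camera("side"); crop("side",(220,150,420,300),4,"pics/g_side.png",im)
im=robot.camera("wrist"); crop("wrist",(220,60,480,260),3,"pics/g_wrist.png",im)
p,q,o=tool();print(p,o['ft_force'],o['moment'])
E
```

```text
time: 9.3
position: [0.5078, -0.1083, 0.1399]
tool_rot: [0.789, 0.615, 0.0, 0.0]
ft_force: [0.3, 0.7, -1.8]
grip_width: 0.0273
[ 0.508 -0.109  0.14 ] [-0.176 -0.559 -1.475] [-0.004 -0.02  -0.052]
```

View pics/g_side.png

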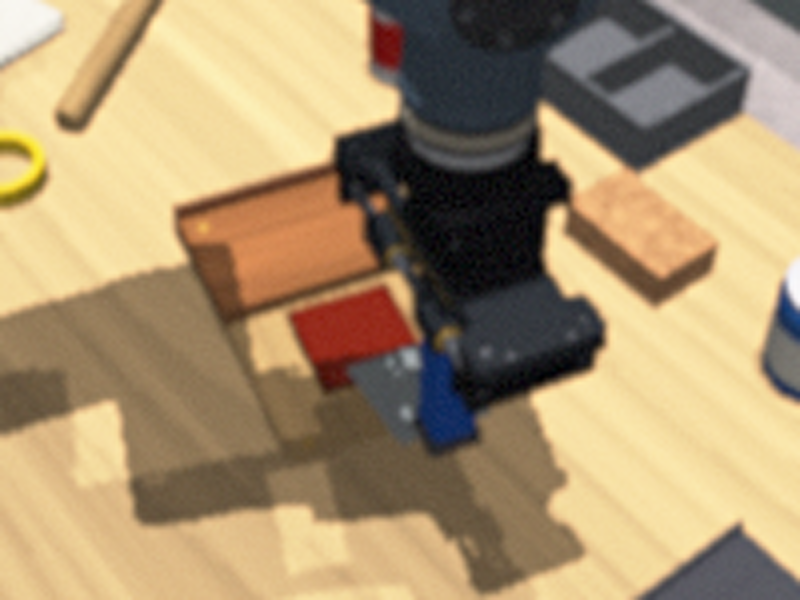

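View pics/g_wrist.png

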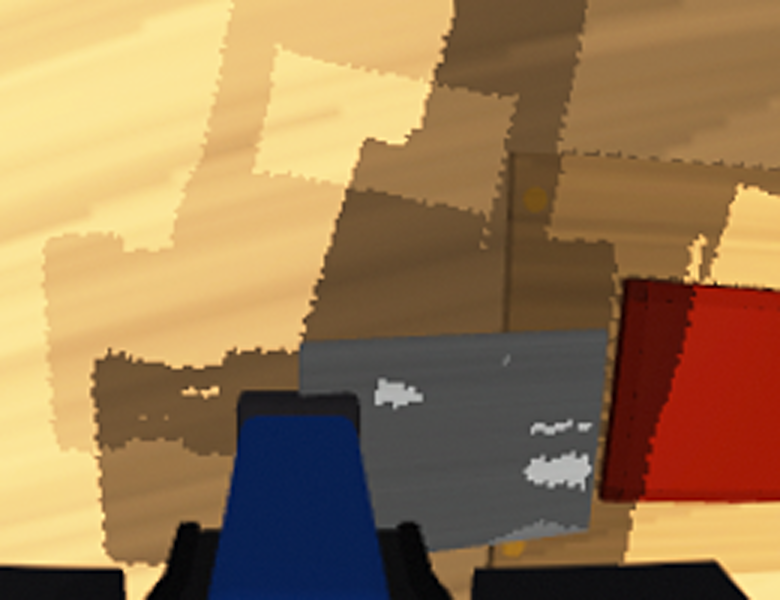

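View pics/g_scene.png

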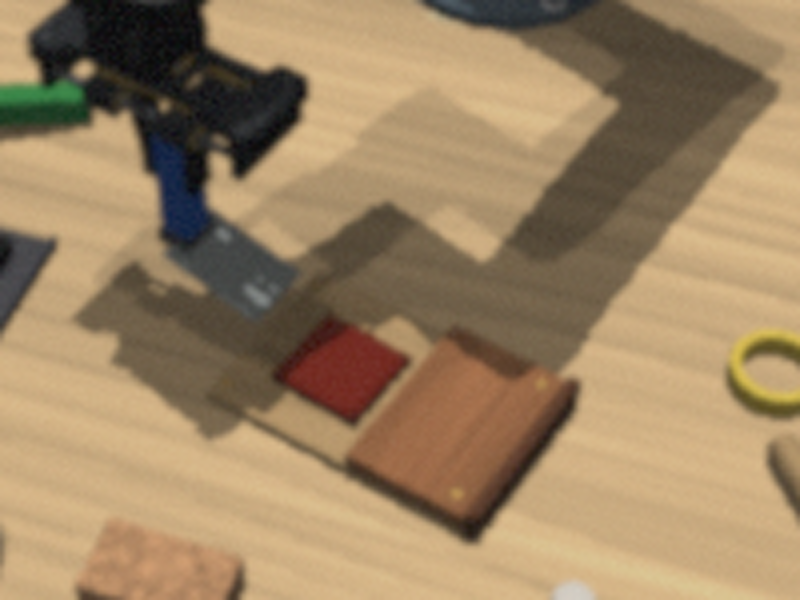

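```bash
cat >> h.py <<'E'
BO=np.array([.5485,.0804]);BY=np.radians(76.2)
def tob(P):
    d=np.array(P)[:2]-BO; x=np.array([np.cos(BY),np.sin(BY)]); return np.array([d@x,d@np.array([-x[1],x[0]])])
E
python3 - <<'E'
from h import *
np.set_printoptions(precision=4,suppress=True)
def W(u,v,z): return plane("wrist",220+(u+.5)/3-.5,60+(v+.5)/3-.5,z)
a,b=W(608,332,.0585),W(590,527,.0585); print(a,b,tob(a),tob(b),np.linalg.norm(a-b))
for u,v,z in((625,280,.017),(600,500,.017)): print("tile rear",tob(W(u,v,z)))
for u,v,z in((512,152,.01),(490,560,.01)): print("board rear",tob(W(u,v,z)))
p,q,o=tool(); print("tcp",tob(p), "yaw",np.degrees(np.arctan2(*q.as_matrix()[1::-1,0])))
E
```

```text
[ 0.4982 -0.0176  0.0585] [ 0.5552 -0.0317  0.0585] [-0.1072  0.0255] [-0.1073 -0.0332] 0.05872192223422088
tile rear [-0.0879  0.0344]
tile rear [-0.0902 -0.0415]
board rear [-0.1255  0.0739]
board rear [-0.1263 -0.0664]
tcp [-0.1933 -0.0061] yaw 75.81957032286462
```

```bash
python3 -m creep '{"dp":[[0,0,1.5],[0,0,1.5],[0,0,1],[0,0,0.4],[0,0,0],[0,0,0],[0,0,0]],"turn":[[0,0,0],[0,0,0],[0,0,0],[0,0,0],[0,0,0],[0,0,0],[0,0,0]]}'
python3 -m creep '{"dp":[[0,0,0.1],[0,0,0],[0,0,0],[0,0,0]],"turn":[[0,0,0],[0,0,0],[0,0,0],[0,0,0]]}'
python3 -m creep '{"dp":[[0,0,0.1],[0,0,0],[0,0,0],[0,0,0]],"turn":[[0,0,0],[0,0,0],[0,0,0],[0,0,0]]}'
```

```text
time: 10.15
position: [0.5082, -0.1085, 0.0961]
tool_rot: [0.789, 0.615, 0.0, 0.001]
ft_force: [0.9, 0.3, -2.3]
grip_width: 0.0277
time: 10.55
position: [0.5077, -0.1083, 0.0946]
tool_rot: [0.789, 0.615, 0.0, 0.0]
ft_force: [0.1, -0.0, -1.1]
grip_width: 0.0279
time: 10.95
position: [0.5077, -0.1083, 0.0935]
tool_rot: [0.789, 0.615, -0.0, -0.0]
ft_force: [-0.2, -0.6, -1.2]
grip_width: 0.0276
```

```bash
python3 -m creep '{"dp":[[0,0,0.1],[0,0,0],[0,0,0],[0,0,0]],"turn":[[0,0,0],[0,0,0],[0,0,0],[0,0,0]]}'
python3 -m creep '{"dp":[[0,0,0.05],[0,0,0],[0,0,0],[0,0,0]],"turn":[[0,0,0],[0,0,0],[0,0,0],[0,0,0]]}'
```

```text
time: 11.35
position: [0.5077, -0.1083, 0.0926]
tool_rot: [0.789, 0.615, 0.0, 0.0]
ft_force: [-0.4, 1.0, -0.8]
grip_width: 0.0274
time: 11.75
position: [0.5077, -0.1083, 0.0921]
tool_rot: [0.789, 0.615, 0.0, 0.0]
ft_force: [-0.6, -0.5, 0.3]
grip_width: 0.0277
```

```bash
python3 -m creep '{"dp":[[0,0,0.05],[0,0,0],[0,0,0],[0,0,0]],"turn":[[0,0,0],[0,0,0],[0,0,0],[0,0,0]]}'
python3 - <<'E'
from h import *
np.set_printoptions(precision=3,suppress=True)
F=[]
for i in range(4): robot.camera("side"); F.append(np.r_[robot.get_obs()['ft_force'],robot.get_obs()['moment']])
print(np.array(F),np.mean(F,0),tool()[0])
E
```

```text
time: 12.15
position: [0.5077, -0.1084, 0.0917]
tool_rot: [0.789, 0.615, -0.0, 0.0]
ft_force: [-1.0, -1.9, 0.9]
grip_width: 0.0279
[[-0.629 -0.997  1.233 -0.167  0.106  0.071]
 [-1.018 -1.165  1.171 -0.155  0.146 -0.006]
 [-0.672 -1.593  0.79  -0.207  0.143  0.048]
 [-0.568 -1.592  1.179 -0.227  0.149  0.028]] [-0.722 -1.337  1.093 -0.189  0.136  0.035] [ 0.508 -0.108  0.092]
```

```bash
python3 -m creep '{"dp":[[0.2,0,0],[0.3,0,0],[0.3,0,0],[0.3,0,0],[0.3,0,0],[0.3,0,0],[0.3,0,0],[0.3,0,0],[0.3,0,0],[0.3,0,0],[0,0,0],[0,0,0]],"turn":[[0,0,0],[0,0,0],[0,0,0],[0,0,0],[0,0,0],[0,0,0],[0,0,0],[0,0,0],[0,0,0],[0,0,0],[0,0,0],[0,0,0]]}'
python3 - <<'E'
from h import *
np.set_printoptions(precision=3,suppress=True)
F=[]
im=robot.camera("wrist"); crop("wrist",(220,60,480,260),3,"pics/h_wrist.png",im)
im=robot.camera("side"); crop("side",(220,150,420,300),4,"pics/h_side.png",im)
for i in range(3): robot.camera("side"); F.append(np.r_[robot.get_obs()['ft_force'],robot.get_obs()['moment']])
print(np.mean(F,0),tool()[0],tob(tool()[0]))
E
```

```text
time: 13.55
position: [0.5148, -0.0797, 0.0915]
tool_rot: [0.789, 0.614, 0.0, -0.0]
ft_force: [0.9, -0.0, 1.1]
grip_width: 0.0276
[ 0.816  1.074  0.898  0.434 -0.203 -0.043] [ 0.515 -0.08   0.091] [-0.164 -0.005]
```

View pics/h_side.png

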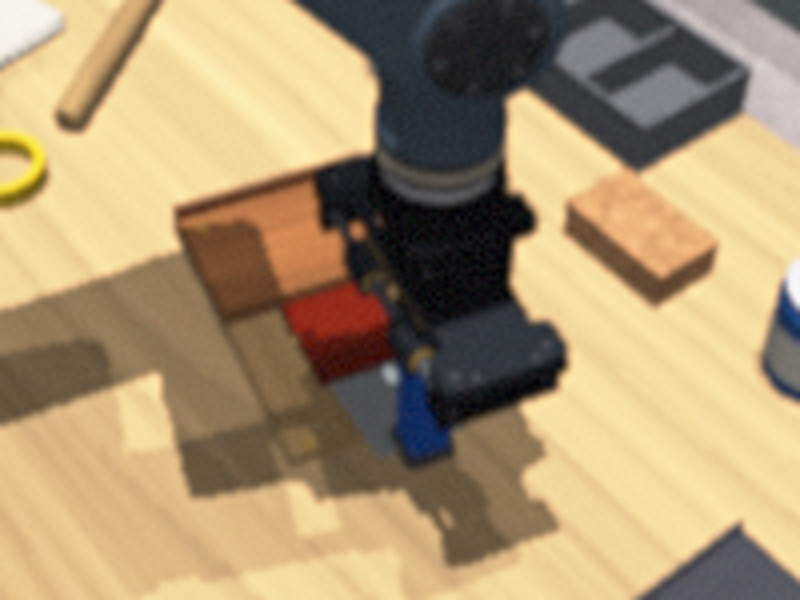

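View pics/h_wrist.png

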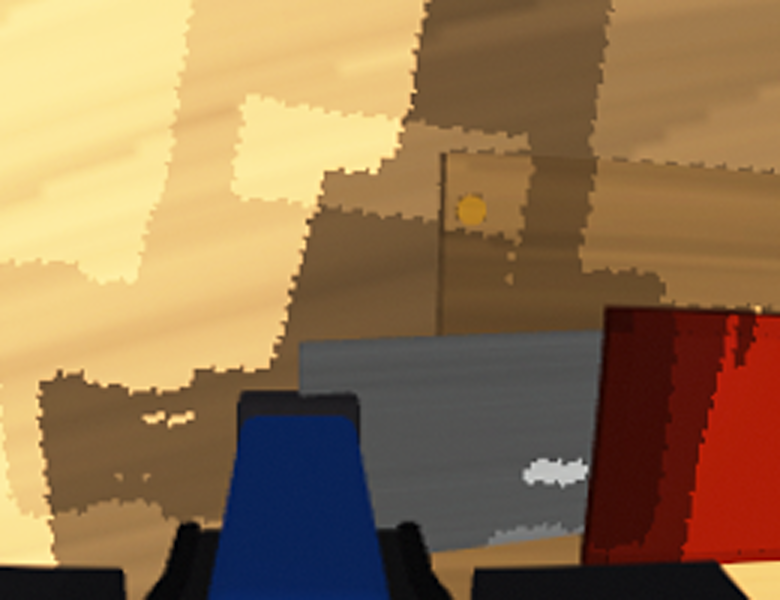

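```bash
python3 -m creep '{"dp":[[0.2,0,0],[0.2,0,0],[0.2,0,0],[0.2,0,0],[0.2,0,0],[0.2,0,0]],"turn":[[0,0,0],[0,0,0],[0,0,0],[0,0,0],[0,0,0],[0,0,0]]}'
python3 - <<'E'
from h import *
np.set_printoptions(precision=3,suppress=True)
F=[]
im=robot.camera("wrist"); crop("wrist",(220,60,480,260),3,"pics/i_wrist.png",im)
for i in range(3): robot.camera("side"); F.append(np.r_[robot.get_obs()['ft_force'],robot.get_obs()['moment']])
print(np.mean(F,0),tool()[0],tob(tool()[0]))
E
```

```text
time: 14.4
position: [0.5178, -0.0684, 0.0916]
tool_rot: [0.789, 0.615, -0.0, 0.0]
ft_force: [-0.1, -2.1, 1.9]
grip_width: 0.0278
[-0.149 -0.978  1.26  -0.12  -0.015  0.005] [ 0.518 -0.068  0.092] [-0.152 -0.006]
```

View pics/i_wrist.png

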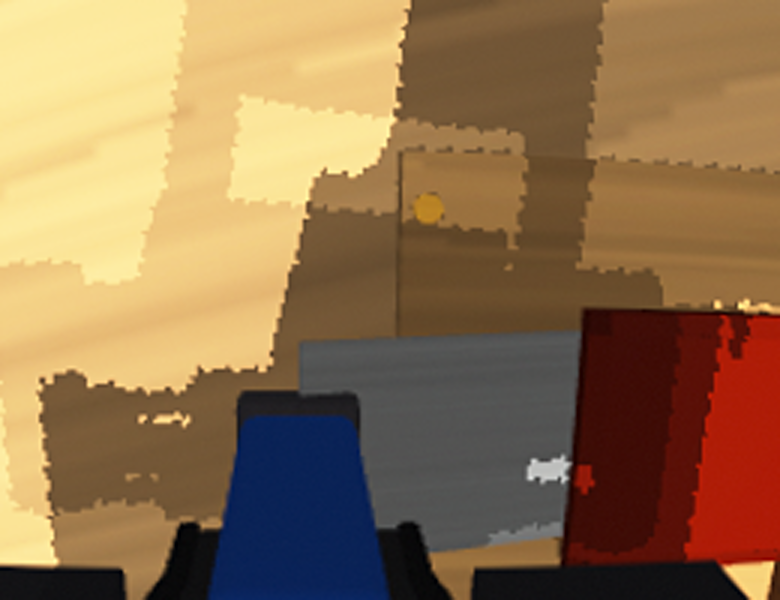

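```bash
python3 -m creep '{"dp":[[0.2,0,0],[0.2,0,0],[0.2,0,0],[0.2,0,0],[0.2,0,0],[0,0,0]],"turn":[[0,0,0],[0,0,0],[0,0,0],[0,0,0],[0,0,0],[0,0,0]]}'
python3 - <<'E'
from h import *
np.set_printoptions(precision=3,suppress=True)
F=[]
im=robot.camera("wrist"); crop("wrist",(220,60,480,260),3,"pics/j_wrist.png",im)
im=robot.camera("side"); crop("side",(220,150,420,300),4,"pics/j_side.png",im)
for i in range(2): robot.camera("side"); F.append(np.r_[robot.get_obs()['ft_force'],robot.get_obs()['moment']])
print(np.mean(F,0),tool()[0],tob(tool()[0]))
E
```

```text
time: 15.2
position: [0.5202, -0.0584, 0.0915]
tool_rot: [0.789, 0.615, 0.0, -0.0]
ft_force: [-0.7, -2.6, 1.3]
grip_width: 0.0279
[ 0.236 -0.494  1.429  0.071 -0.038  0.029] [ 0.52  -0.058  0.091] [-0.142 -0.006]
```

View pics/j_wrist.png

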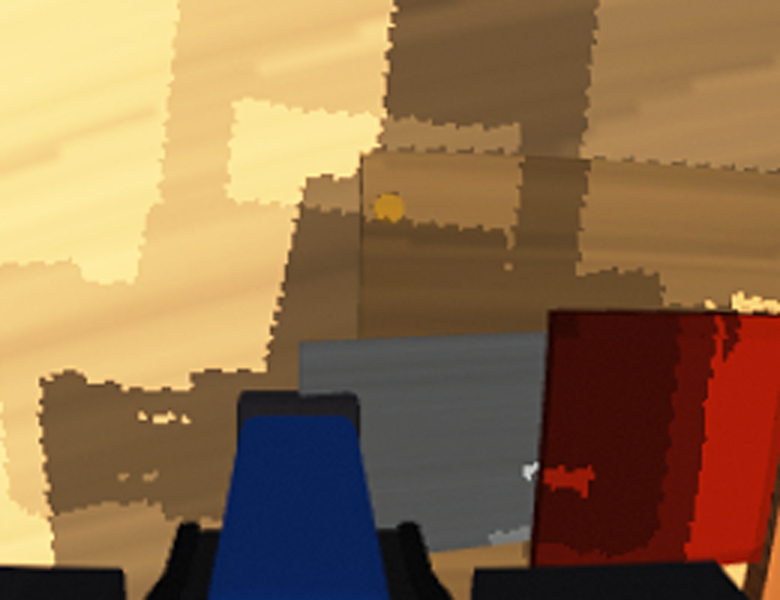

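View pics/j_side.png

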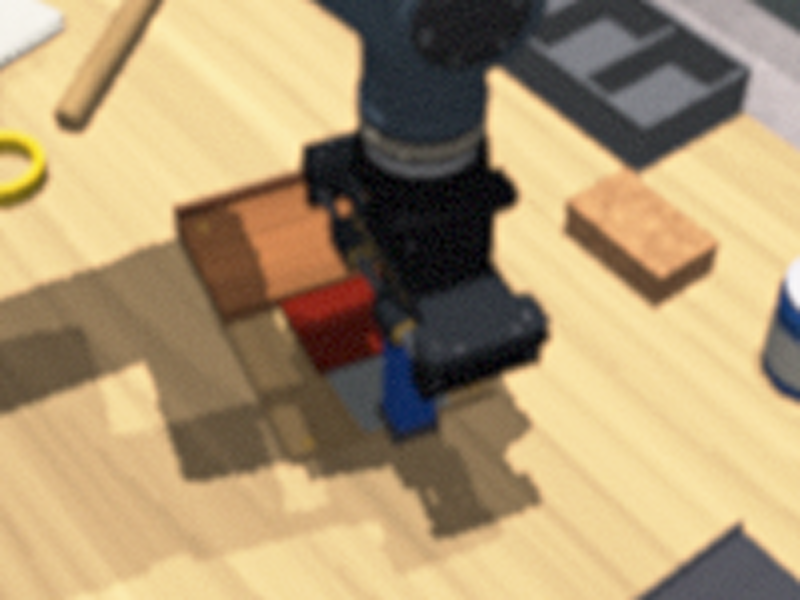

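```bash
python3 -m creep '{"dp":[[0,0,-0.5],[0.1,0,-0.55],[0.1,0,-0.5],[0.15,0,-0.45],[0.2,0,-0.45],[0.2,0,-0.45],[0.3,0,-0.4],[0.3,0,-0.4],[0,0,0]],"turn":[[0,0,0],[0,0,0],[0,0,0],[0,0,0],[0,0,0],[0,0,0],[0,0,0],[0,0,0],[0,0,0]]}'
python3 - <<'E'
from h import *
np.set_printoptions(precision=3,suppress=True)
im=robot.camera("wrist"); crop("wrist",(220,60,480,260),3,"pics/k_wrist.png",im)
im=robot.camera("side"); crop("side",(220,150,420,300),4,"pics/k_side.png",im)
o=tool()[2];print(o['ft_force'],o['moment'],tool()[0],tob(tool()[0]))
E
```

```text
time: 16.3
position: [0.5238, -0.0453, 0.1291]
tool_rot: [0.789, 0.615, 0.0, 0.0]
ft_force: [-0.2, 0.1, -2.1]
grip_width: 0.0281
[-0.015 -0.221 -1.585] [-0.131  0.034 -0.036] [ 0.524 -0.046  0.129] [-0.128 -0.006]
```

View pics/k_wrist.png

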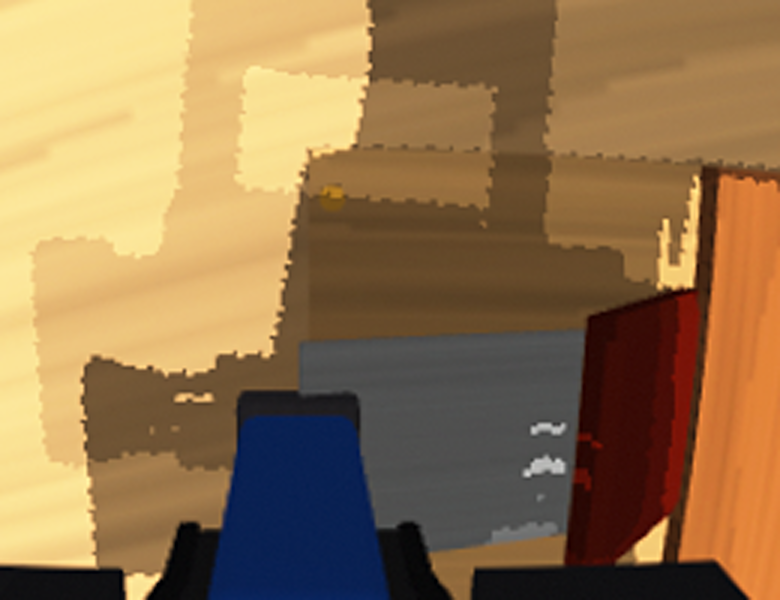

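View pics/k_side.png

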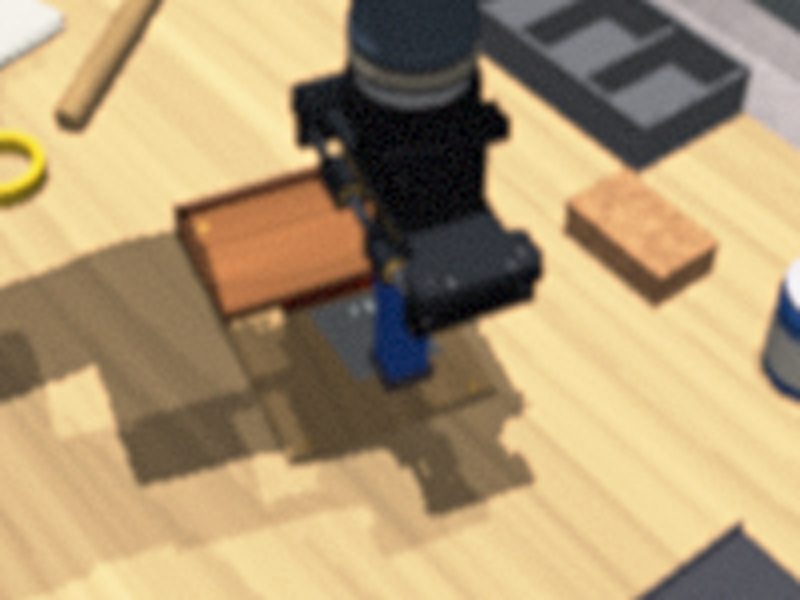

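```bash
python3 -m creep '{"dp":[[0.35,0,-0.35],[0.35,0,-0.35],[0.4,0,-0.3],[0.4,0,-0.25],[0.4,0,-0.2],[0.4,0,-0.2],[0,0,0]],"turn":[[0,0,0],[0,0,0],[0,0,0],[0,0,0],[0,0,0],[0,0,0],[0,0,0]]}'
python3 - <<'E'
from h import *
np.set_printoptions(precision=3,suppress=True)
im=robot.camera("wrist"); crop("wrist",(220,60,480,260),3,"pics/l_wrist.png",im)
im=robot.camera("scene"); crop("scene",(240,100,440,250),4,"pics/l_scene.png",im)
o=tool()[2];print(o['ft_force'],o['moment'],tool()[0],tob(tool()[0]))
E
```

```text
time: 17.1
position: [0.5294, -0.0228, 0.1454]
tool_rot: [0.789, 0.615, 0.0, 0.0]
ft_force: [-0.2, 0.8, -1.6]
grip_width: 0.0277
[ 0.235  0.846 -1.529] [-0.002 -0.017 -0.058] [ 0.529 -0.023  0.145] [-0.105 -0.006]
```

View pics/l_wrist.png

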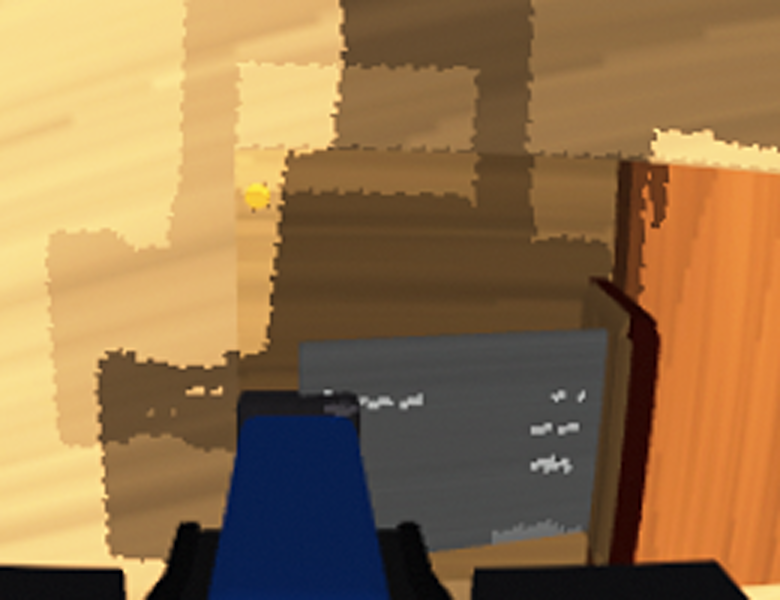

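View pics/l_scene.png

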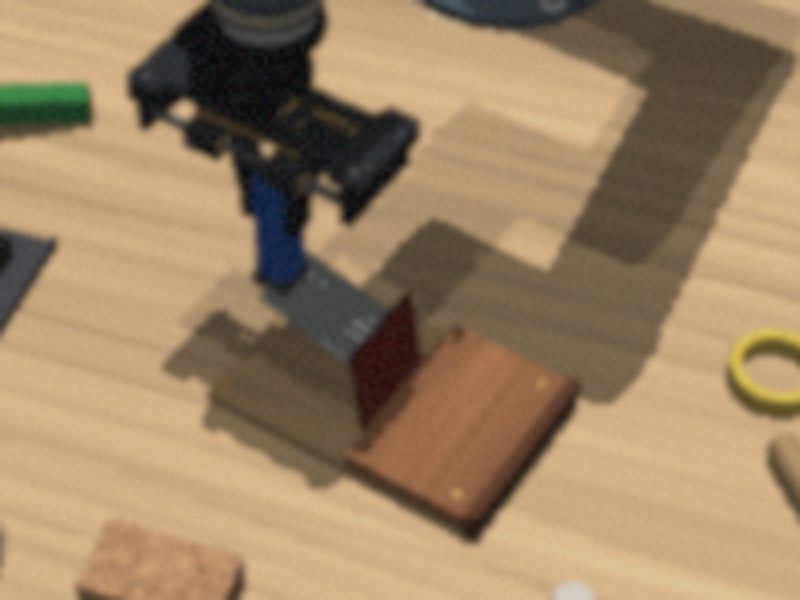

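The tile stands almost vertical against the step, with the blade tip behind it. I ease it over the edge.

```bash
python3 -m creep '{"dp":[[0.25,0,0],[0.25,0,0],[0.25,0,0],[0.25,0,0],[0.2,0,0],[0.2,0,0],[0.2,0,0.05],[0.2,0,0.05],[0,0,0]],"turn":[[0,0,0],[0,0,0],[0,0,0],[0,0,0],[0,0,0],[0,0,0],[0,0,0],[0,0,0],[0,0,0]]}'
python3 - <<'E'
from h import *
np.set_printoptions(precision=3,suppress=True)
im=robot.camera("wrist"); crop("wrist",(220,60,480,260),3,"pics/m_wrist.png",im)
im=robot.camera("scene"); crop("scene",(240,100,440,250),4,"pics/m_scene.png",im)
o=tool()[2];print(o['ft_force'],o['moment'],tool()[0],tob(tool()[0]))
E
```

```text
time: 18.1
position: [0.5335, -0.0056, 0.144]
tool_rot: [0.789, 0.615, -0.0, -0.0]
ft_force: [-0.5, 0.1, -1.4]
grip_width: 0.0278
[ 0.552  0.256 -1.73 ] [-0.015 -0.035  0.009] [ 0.533 -0.006  0.144] [-0.087 -0.006]
```

View pics/m_wrist.png

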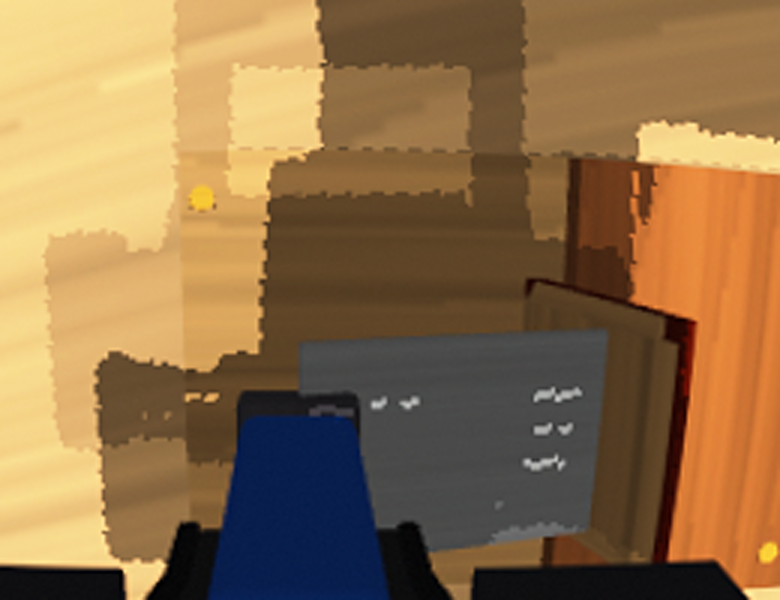

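View pics/m_scene.png

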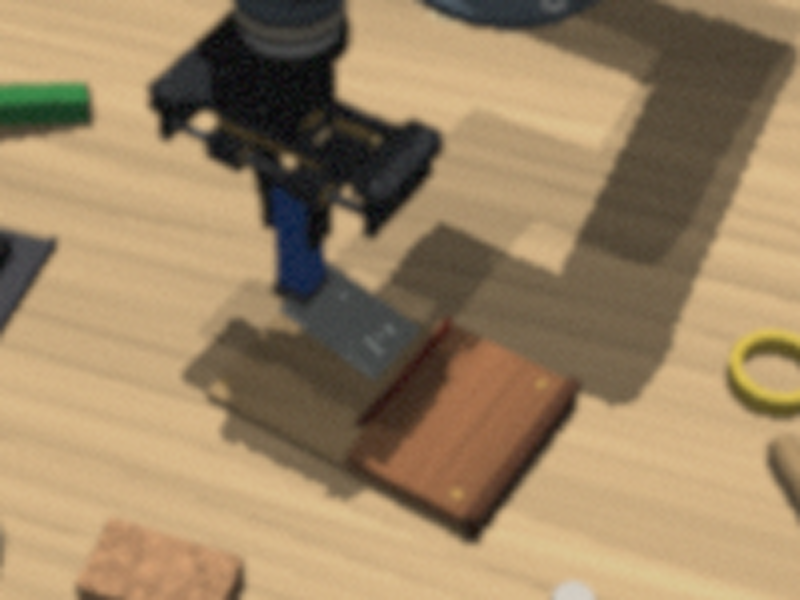

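```bash
python3 -m creep '{"dp":[[0.25,0,0],[0.25,0,0],[0.25,0,0],[0.25,0,0],[0.25,0,0],[0.25,0,0],[0,0,0]],"turn":[[0,0,0],[0,0,0],[0,0,0],[0,0,0],[0,0,0],[0,0,0],[0,0,0]]}'
python3 - <<'E'
from h import *
np.set_printoptions(precision=3,suppress=True)
im=robot.camera("wrist"); crop("wrist",(220,60,480,260),3,"pics/n_wrist.png",im)
im=robot.camera("scene"); crop("scene",(240,100,440,250),4,"pics/n_scene.png",im)
o=tool()[2];print(o['ft_force'],o['moment'],tool()[0],tob(tool()[0]))
E
```

```text
time: 18.9
position: [0.5372, 0.0089, 0.144]
tool_rot: [0.789, 0.615, 0.0, 0.0]
ft_force: [-0.4, -0.1, -1.1]
grip_width: 0.0279
[-0.511 -0.763 -1.3  ] [ 0.025 -0.017  0.005] [0.537 0.009 0.144] [-0.072 -0.006]
```

View pics/n_wrist.png

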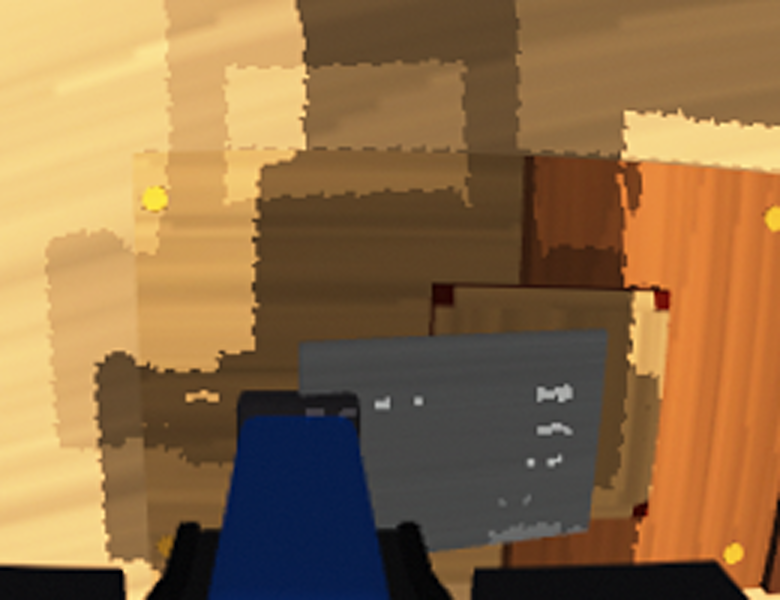

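View pics/n_scene.png

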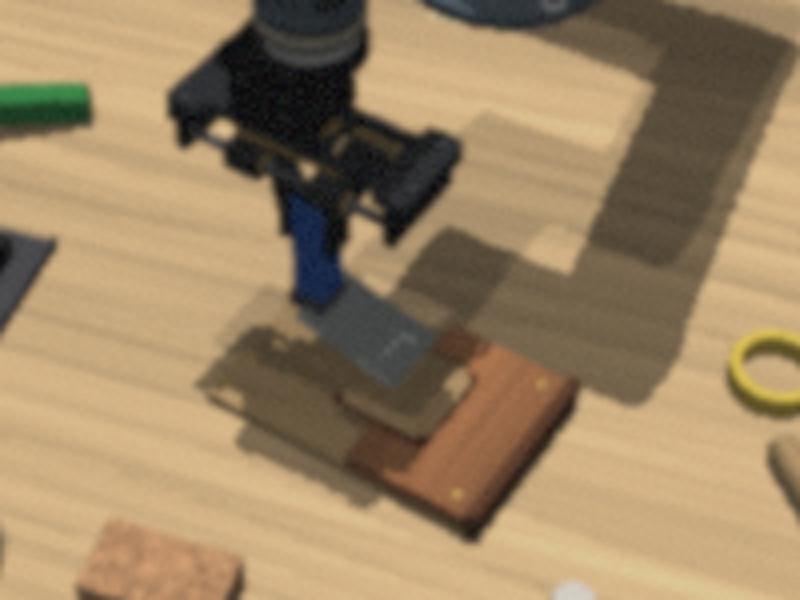

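The tile has landed bare side up on the deck and overhangs the step. Its edges in this view run from u≈432 to u≈668. Next I back off and lower the blade to push.

Run:
```python
from h import *
np.set_printoptions(precision=4,suppress=True)
def W(u,v,z): return plane("wrist",220+(u+.5)/3-.5,60+(v+.5)/3-.5,z)
for u,v in((432,285),(430,335),(669,290),(647,517)): print(tob(W(u,v,.033)))
print("strip",tob(W(778,500,.024)))
```

```text
[-0.0324  0.0339]
[-0.0327  0.0186]
[0.0438 0.0338]
[ 0.0441 -0.0427]
strip [ 0.1001 -0.0419]
```

```bash
python3 -m creep '{"dp":[[-1,0,-0.3],[-1.5,0,0],[-1.5,0,0],[-1.5,0,0],[-1,0,0],[0,0,0],[0,0,1],[0,0,1.3],[0,0,1.2],[0,0,0],[0,0,0],[0,0,0]],"turn":[[0,0,0],[0,0,0],[0,0,0],[0,0,0],[0,0,0],[0,0,0],[0,0,0],[0,0,0],[0,0,0],[0,0,0],[0,0,0],[0,0,0]]}'
python3 - <<'E'
from h import *
np.set_printoptions(precision=4,suppress=True)
im=robot.camera("wrist"); crop("wrist",(220,60,480,260),3,"pics/o_wrist.png",im)
im=robot.camera("scene"); crop("scene",(240,100,440,250),4,"pics/o_scene.png",im)
p,q,o=tool();print(o['ft_force'],p,tob(p),np.degrees(np.arctan2(*q.as_matrix()[1::-1,0])))
E
```

```text
time: 20.2
position: [0.5216, -0.0543, 0.1123]
tool_rot: [0.789, 0.615, 0.0, 0.0]
ft_force: [0.2, 0.5, -1.2]
grip_width: 0.0276
[-0.0151 -1.0237 -2.2302] [ 0.5217 -0.0544  0.1125] [-0.1373 -0.0061] 75.86548782919284
```

View pics/o_wrist.png

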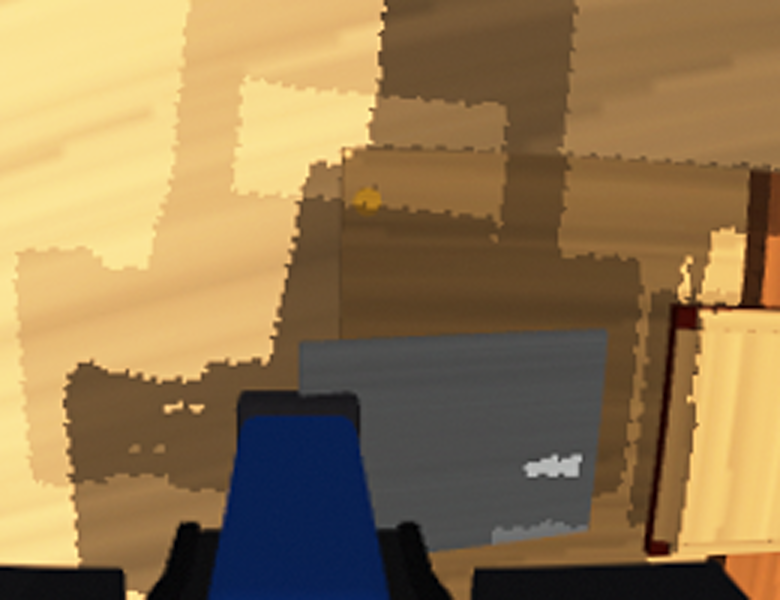

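View pics/o_scene.png

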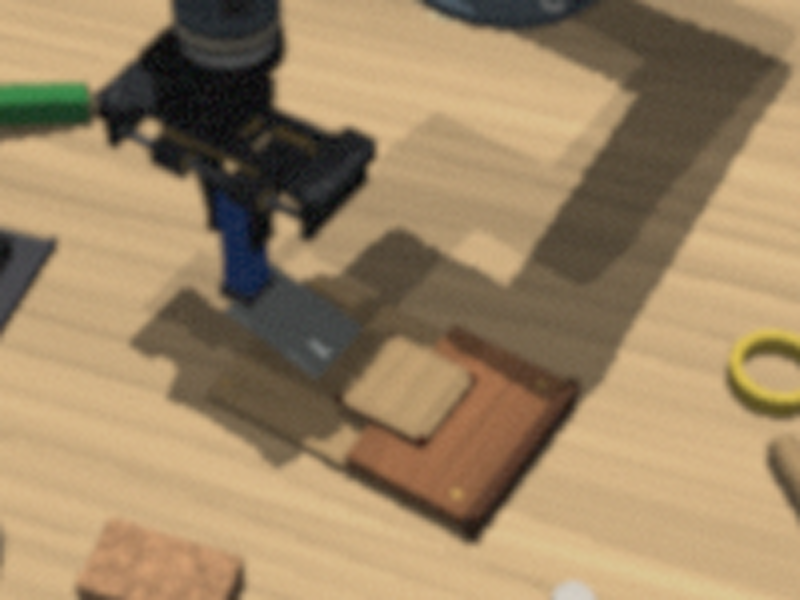

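```bash
python3 -m creep '{"dp":[[0,0,0.1],[0.5,0,0],[0.5,0,0],[0.3,0,0],[0.2,0,0],[0.2,0,0],[0.2,0,0],[0.3,0,0],[0.3,0,0],[0.3,0,0],[0.3,0,0],[0.3,0,0],[0.3,0,0],[0,0,0]],"turn":[[0,0,0],[0,0,0],[0,0,0],[0,0,0],[0,0,0],[0,0,0],[0,0,0],[0,0,0],[0,0,0],[0,0,0],[0,0,0],[0,0,0],[0,0,0],[0,0,0]]}'
python3 - <<'E'
from h import *
np.set_printoptions(precision=4,suppress=True)
im=robot.camera("wrist"); crop("wrist",(220,60,480,260),3,"pics/p_wrist.png",im)
im=robot.camera("scene"); crop("scene",(240,100,440,250),4,"pics/p_scene.png",im)
p,q,o=tool();print(o['ft_force'],p,tob(p),np.degrees(np.arctan2(*q.as_matrix()[1::-1,0])))
E
```

```text
time: 21.7
position: [0.5304, -0.0181, 0.111]
tool_rot: [0.789, 0.615, 0.0, -0.0]
ft_force: [0.7, -0.0, -1.3]
grip_width: 0.0278
[-1.3031  0.1392 -1.2643] [ 0.5303 -0.0184  0.111 ] [-0.1002 -0.0059] 75.85659251796825
```

View pics/p_wrist.png

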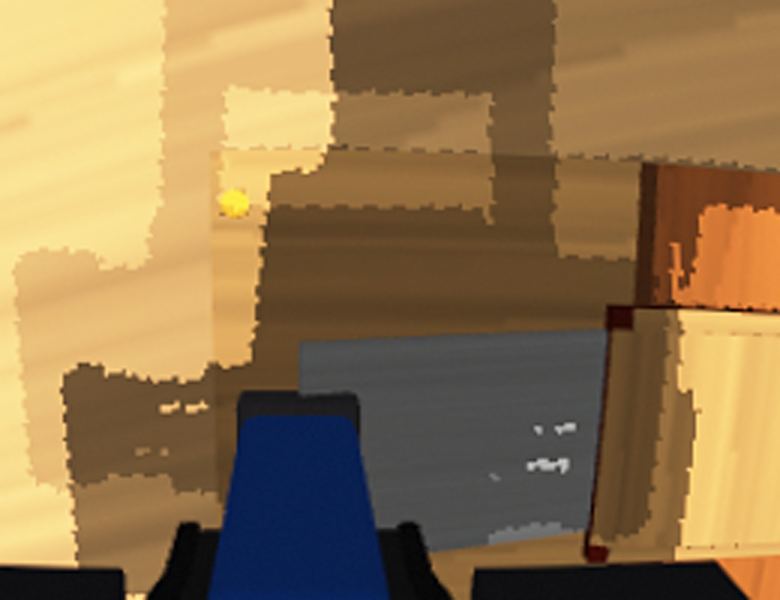

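View pics/p_scene.png

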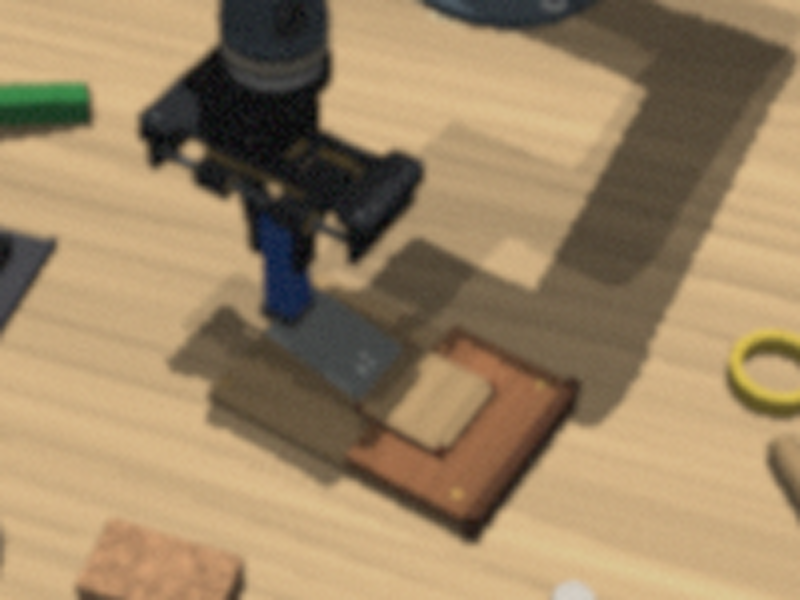

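The push works and the tile slides squarely. About 38 mm remain.

```bash
python3 -m creep '{"dp":[[0.2,0,0],[0.3,0,0],[0.3,0,0],[0.3,0,0],[0.3,0,0],[0.3,0,0],[0.3,0,0],[0.3,0,0],[0.3,0,0],[0.3,0,0],[0.2,0,0],[0.2,0,0],[0.1,0,0],[0,0,0],[0,0,0]],"turn":[[0,0,0],[0,0,0],[0,0,0],[0,0,0],[0,0,0],[0,0,0],[0,0,0],[0,0,0],[0,0,0],[0,0,0],[0,0,0],[0,0,0],[0,0,0],[0,0,0],[0,0,0]]}'
python3 - <<'E'
from h import *
np.set_printoptions(precision=4,suppress=True)
im=robot.camera("wrist"); crop("wrist",(260,60,520,260),3,"pics/q_wrist.png",im)
im=robot.camera("scene"); crop("scene",(240,100,440,250),4,"pics/q_scene.png",im)
p,q,o=tool();print(o['ft_force'],p,tob(p),np.degrees(np.arctan2(*q.as_matrix()[1::-1,0])))
E
```

```text
time: 23.3
position: [0.5386, 0.0145, 0.111]
tool_rot: [0.789, 0.615, 0.0, -0.0]
ft_force: [-0.4, -0.1, -0.7]
grip_width: 0.0279
[-1.2059 -0.6958 -1.0131] [0.5386 0.0144 0.1111] [-0.0664 -0.0061] 75.84224594138843
```

View pics/q_wrist.png

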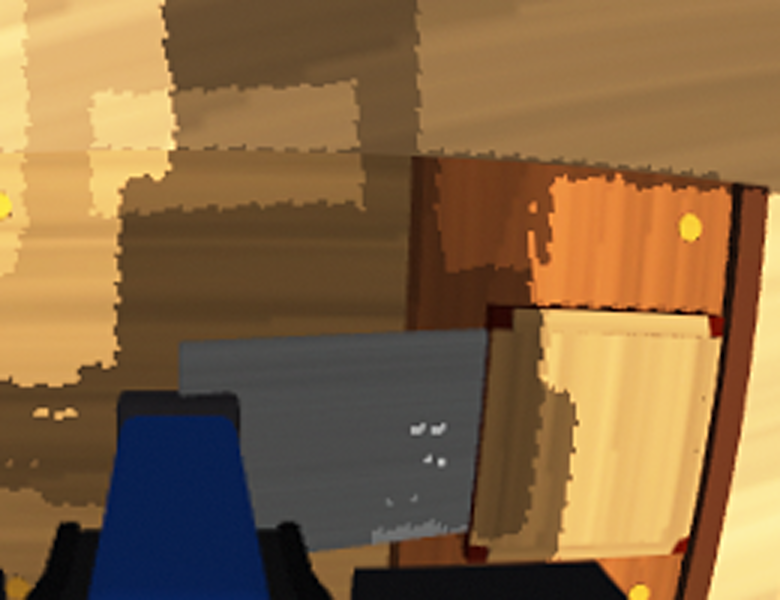

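View pics/q_scene.png

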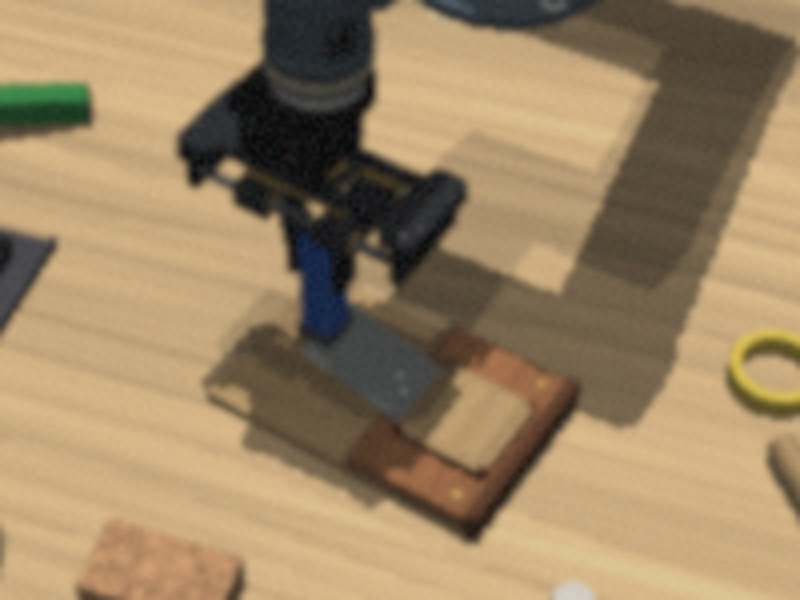

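```bash
python3 -m creep '{"dp":[[0.1,0,0],[0.1,0,0],[0.1,0,0],[0,0,0],[0,0,0]],"turn":[[0,0,0],[0,0,0],[0,0,0],[0,0,0],[0,0,0]]}'
python3 - <<'E'
from h import *
np.set_printoptions(precision=4,suppress=True)
im=robot.camera("wrist"); crop("wrist",(260,60,520,260),3,"pics/r_wrist.png",im)
F=[robot.get_obs()['ft_force']]
for i in range(3): robot.camera("side"); F.append(robot.get_obs()['ft_force'])
p,q,o=tool();print(np.mean(F,0),p,tob(p))
def W(u,v,z): return plane("wrist",260+(u+.5)/3-.5,60+(v+.5)/3-.5,z)
E
```

```text
time: 23.9
position: [0.5394, 0.0174, 0.1111]
tool_rot: [0.789, 0.615, 0.0, -0.0]
ft_force: [-0.1, -0.4, -2.1]
grip_width: 0.0279
[-0.1662  0.0602 -1.6344] [0.5393 0.0174 0.111 ] [-0.0634 -0.0061]
```

View pics/r_wrist.png

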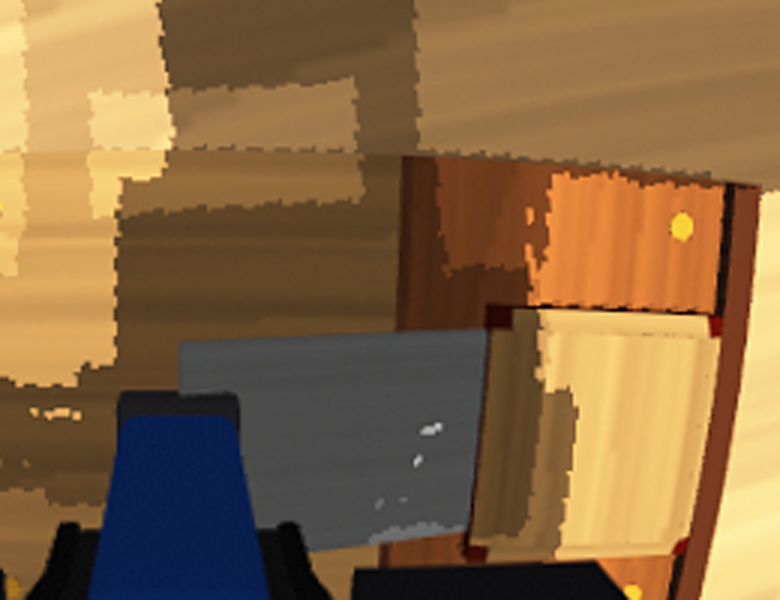

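```bash
python3 -m creep '{"dp":[[0.05,0,0],[0.05,0,0],[0,0,0],[0,0,0]],"turn":[[0,0,0],[0,0,0],[0,0,0],[0,0,0]]}'
python3 - <<'E'
from h import *
np.set_printoptions(precision=4,suppress=True)
im=robot.camera("wrist"); crop("wrist",(260,60,520,260),3,"pics/s_wrist.png",im)
F=[robot.get_obs()['ft_force']]
for i in range(3): robot.camera("side"); F.append(robot.get_obs()['ft_force'])
p,q,o=tool();print(np.mean(F,0),p,tob(p))
E
python3 -m creep '{"dp":[[0.05,0,0],[0.05,0,0],[0,0,0],[0,0,0]],"turn":[[0,0,0],[0,0,0],[0,0,0],[0,0,0]]}'
```

```text
time: 24.5
position: [0.5396, 0.0183, 0.111]
tool_rot: [0.789, 0.615, -0.0, -0.0]
ft_force: [0.3, -0.6, -1.1]
grip_width: 0.0275
[ 0.2968 -0.5417 -1.5963] [0.5396 0.0183 0.1111] [-0.0625 -0.0062]
time: 25.1
position: [0.5399, 0.0193, 0.1111]
tool_rot: [0.789, 0.615, 0.0, 0.0]
ft_force: [-0.6, 0.2, -1.9]
grip_width: 0.0278
```

View pics/s_wrist.png

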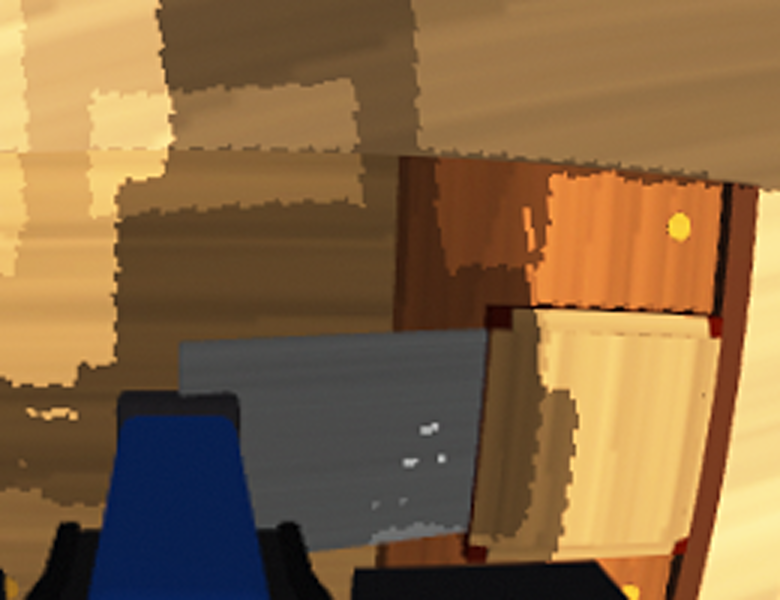

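```bash
python3 -m creep '{"dp":[[0.05,0,0],[0.05,0,0],[0,0,0],[0,0,0]],"turn":[[0,0,0],[0,0,0],[0,0,0],[0,0,0]]}'
python3 - <<'E'
from h import *
np.set_printoptions(precision=4,suppress=True)
F=[robot.get_obs()['ft_force']]
im=robot.camera("scene"); crop("scene",(240,100,440,250),4,"pics/t_scene.png",im)
for i in range(3): im=robot.camera("wrist"); F.append(robot.get_obs()['ft_force'])
crop("wrist",(260,60,520,260),3,"pics/t_wrist.png",im)
p,q,o=tool();print(np.mean(F,0),p,tob(p))
E
```

```text
time: 25.5
position: [0.5401, 0.0198, 0.1111]
tool_rot: [0.789, 0.615, -0.0, 0.0]
ft_force: [-1.6, -3.3, -1.0]
grip_width: 0.0274
[-1.0657 -4.0356 -0.9864] [0.5401 0.0198 0.1111] [-0.0608 -0.0063]
```

View pics/t_scene.png

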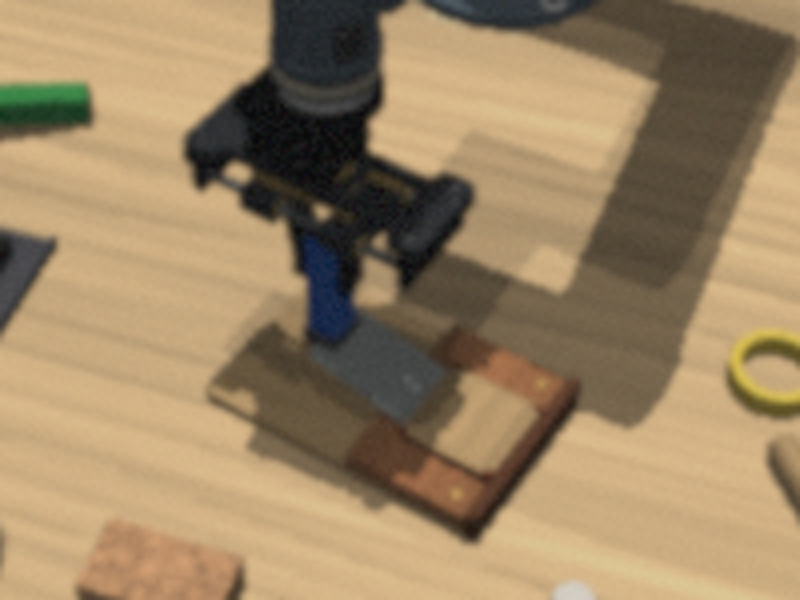

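View pics/t_wrist.png

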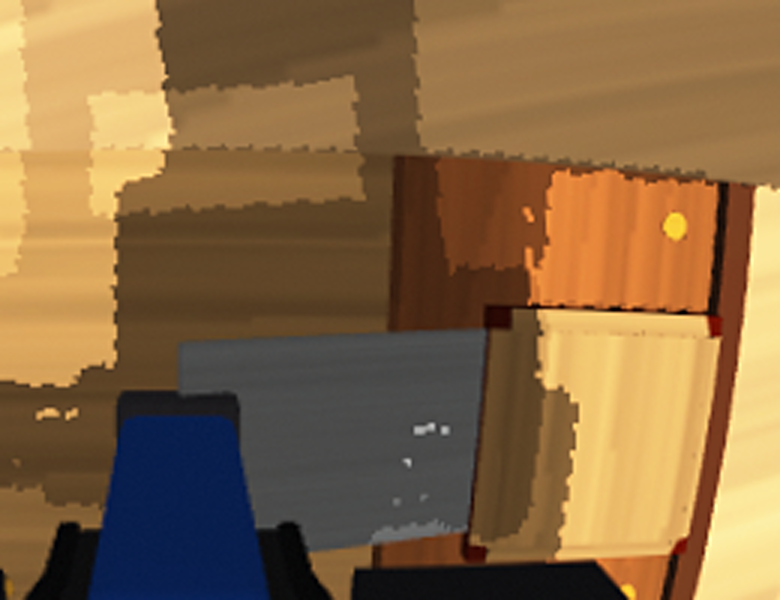

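The tool feels 4 N, so the tile is against the strip. I back off straight, check, then return the spatula.

```bash
python3 -m creep '{"dp":[[-0.2,0,0],[-0.5,0,0],[-1,0,0],[-1.5,0,0],[-2,0,-1],[-2,0,-2.5],[-2,0,-3],[-2,0,-3],[0,0,0],[0,0,0]],"turn":[[0,0,0],[0,0,0],[0,0,0],[0,0,0],[0,0,0],[0,0,0],[0,0,0],[0,0,0],[0,0,0],[0,0,0]]}'
python3 - <<'E'
from h import *
np.set_printoptions(precision=3,suppress=True)
im=robot.camera("scene"); crop("scene",(240,100,440,250),4,"pics/u_scene.png",im)
im=robot.camera("wrist"); cv2.imwrite("pics/u_wrist.png",im[:,:,::-1])
print(rel([0.528,-0.2877,0.20],0))
E
```

```text
time: 26.7
position: [0.5123, -0.0892, 0.2063]
tool_rot: [0.79, 0.614, 0.0, 0.0]
ft_force: [-1.0, 0.6, -2.5]
grip_width: 0.0278
(array([-18.973,   6.503,   0.446]), array([-0.181,  0.074, 75.826]))
```

View pics/u_scene.png

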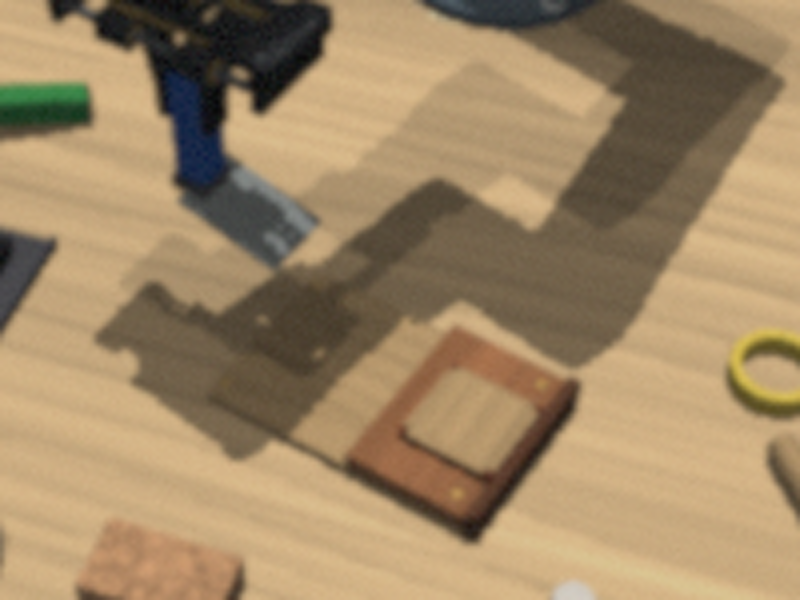

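View pics/u_wrist.png

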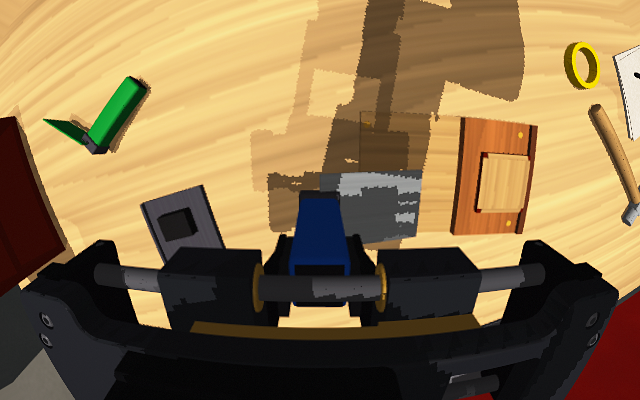

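The tile lies bare side up against the strip. The rest shows at (190,225) in the wrist view. Now I take the spatula back to it.

```bash
python3 -m creep '{"dp":[[-3.8,1.3,0],[-3.8,1.3,0],[-3.8,1.3,0],[-3.8,1.3,0],[-3.8,1.3,0],[0,0,0],[0,0,0],[0,0,0],[0,0,0],[0,0,0],[0,0,0],[0,0,0],[0,0,0],[0,0,0],[0,0,0],[0,0,0]],"turn":[[0,0,0],[0,0,0],[0,0,0],[0,0,0],[0,0,0],[0,0,7.6],[0,0,7.6],[0,0,7.6],[0,0,7.6],[0,0,7.6],[0,0,7.6],[0,0,7.6],[0,0,7.6],[0,0,7.6],[0,0,7.4],[0,0,0]]}'
python3 - <<'E'
from h import *
np.set_printoptions(precision=3,suppress=True)
print(rel([0.528,-0.2877,0.0865],0))
im=robot.camera("wrist"); crop("wrist",(220,60,480,260),3,"pics/v_wrist.png",im)
E
```

```text
time: 28.4
position: [0.5287, -0.287, 0.204]
tool_rot: [1.0, 0.001, -0.002, -0.001]
ft_force: [-0.3, 0.1, -2.7]
grip_width: 0.0273
(array([-0.035,  0.107, 11.746]), array([-0.163,  0.177,  0.129]))
```

View pics/v_wrist.png

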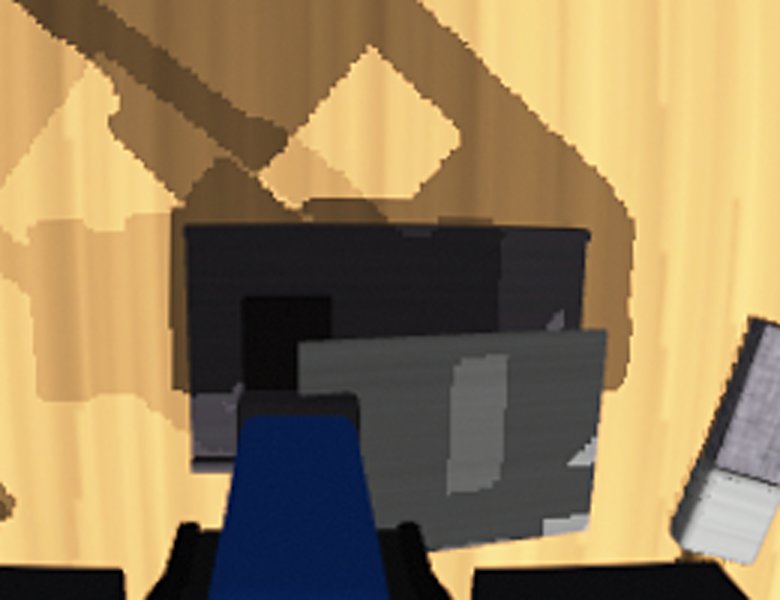

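```bash
python3 -m creep '{"dp":[[0,0.1,1],[0,0,2],[0,0,2],[0,0,2],[0,0,2],[0,0,1.3],[0,0,0.6],[0,0,0],[0,0,0],[0,0,0]],"turn":[[0,0,0],[0,0,0],[0,0,0],[0,0,0],[0,0,0],[0,0,0],[0,0,0],[0,0,0],[0,0,0],[0,0,0]]}'
python3 - <<'E'
from h import *
np.set_printoptions(precision=3,suppress=True)
print(rel([0.528,-0.2877,0.0865],0))
im=robot.camera("side"); crop("side",(330,250,480,370),5,"pics/w_side.png",im)
E
```

```text
time: 29.45
position: [0.5299, -0.29, 0.098]
tool_rot: [1.0, 0.001, 0.001, 0.001]
ft_force: [0.2, 0.1, -0.3]
grip_width: 0.0281
(array([-0.195, -0.23 ,  1.154]), array([ 0.078, -0.095,  0.064]))
```

View pics/w_side.png

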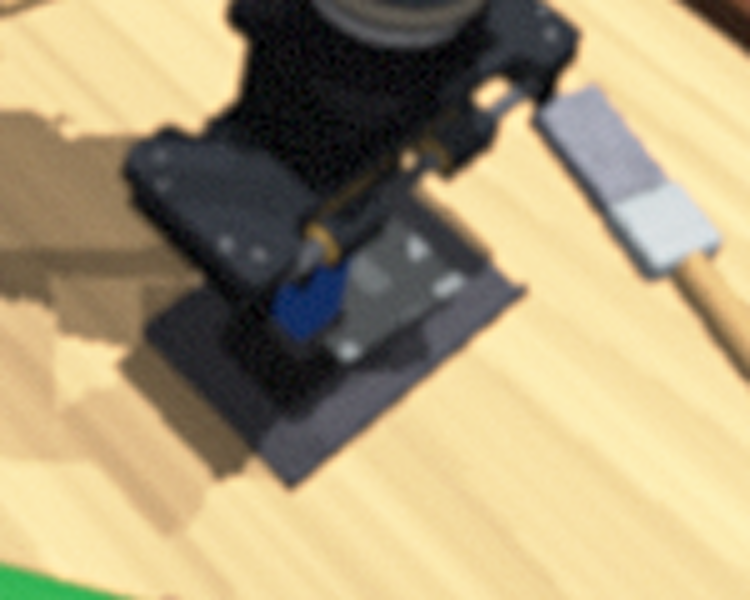

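```bash
python3 -m creep '{"dp":[[-0.2,-0.2,0.3],[0,0,0.2],[0,0,0.2],[0,0,0.1],[0,0,0],[0,0,0]],"turn":[[0,0,0],[0,0,0],[0,0,0],[0,0,0],[0,0,0],[0,0,0]]}'
python3 -m creep '{"dp":[[0,0,0.1],[0,0,0.1],[0,0,0],[0,0,0]],"turn":[[0,0,0],[0,0,0],[0,0,0],[0,0,0]]}'
```

```text
time: 30.1
position: [0.5273, -0.2876, 0.089]
tool_rot: [1.0, 0.0, -0.0, 0.0]
ft_force: [-0.3, -0.7, -1.7]
grip_width: 0.0277
time: 30.5
position: [0.5272, -0.2875, 0.087]
tool_rot: [1.0, 0.0, -0.0, -0.0]
ft_force: [-1.2, -0.4, -1.7]
grip_width: 0.028
```

```bash
python3 -m creep '{"dp":[[0,0,0.05],[0,0,0],[0,0,0]],"turn":[[0,0,0],[0,0,0],[0,0,0]]}'
python3 -m creep '{"dp":[[0,0,0.05],[0,0,0],[0,0,0],[0,0,0]],"turn":[[0,0,0],[0,0,0],[0,0,0],[0,0,0]]}'
```

```text
time: 30.8
position: [0.5273, -0.2875, 0.0866]
tool_rot: [1.0, 0.0, 0.0, 0.0]
ft_force: [-0.2, -0.1, -0.8]
grip_width: 0.0278
time: 31.2
position: [0.5273, -0.2876, 0.0865]
tool_rot: [1.0, 0.0, 0.0, 0.0]
ft_force: [-0.5, 0.5, 3.4]
grip_width: 0.0274
```

Seated: 3.4 N upward at the same height as when I gripped it. I open slowly, then withdraw.

```bash
python3 -m creep '{"dp":[[0,0,0],[0,0,0],[0,0,0],[0,0,0],[0,0,0],[0,0,0],[0,0,0],[0,0,0]],"turn":[[0,0,0],[0,0,0],[0,0,0],[0,0,0],[0,0,0],[0,0,0],[0,0,0],[0,0,0]]}' -1
python3 - <<'E'
from h import *
im=robot.camera("wrist"); crop("wrist",(160,140,480,340),2,"pics/x_wrist.png",im)
E
```

```text
time: 32.0
position: [0.5273, -0.2875, 0.086]
tool_rot: [1.0, 0.0, 0.0, -0.0]
ft_force: [0.3, -0.1, 0.0]
grip_width: 0.0822
```

View pics/x_wrist.png

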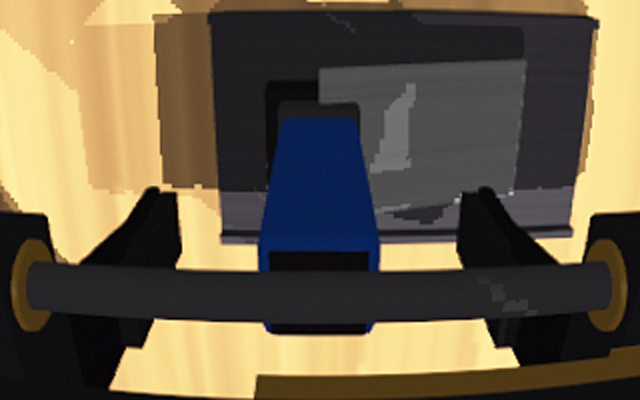

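```bash
python3 -m creep '{"dp":[[0,0,-1],[0,0,-2],[0,0,-3],[0,0,-3],[0,0,-3],[0,0,-3],[0,0,0],[0,0,0]],"turn":[[0,0,0],[0,0,0],[0,0,0],[0,0,0],[0,0,0],[0,0,0],[0,0,0],[0,0,0]]}'
python3 - <<'E'
from h import *
np.set_printoptions(precision=4,suppress=True)
im=robot.camera("wrist"); crop("wrist",(220,60,480,260),3,"pics/y_wrist.png",im)
im=robot.camera("scene"); crop("scene",(180,90,420,260),3,"pics/y_scene.png",im)
for n in ["tile_center","spatula_grip","spatula_tip"]:
    print(n,[(c2w("scene",d['point']),round(d['confidence'],2)) for d in robot.tip_of(n,"scene")[:2]])
robot.camera("side")
for n in ["tile_center","spatula_grip"]:
    for d in robot.tip_of(n,"side")[:1]:
        P=c2w("side",d['point']); print(n,P,tob(P))
E
```

```text
time: 32.85
position: [0.5275, -0.2876, 0.2373]
tool_rot: [1.0, 0.0, 0.001, 0.001]
ft_force: [-0.3, -0.3, -1.0]
grip_width: 0.0869
tile_center [(array([0.5719, 0.1408, 0.0343]), 0.76)]
spatula_grip [(array([ 0.3486, -0.2953,  0.0181]), 0.94), (array([ 0.5261, -0.2869,  0.105 ]), 0.83)]
spatula_tip [(array([ 0.6145, -0.2842,  0.0045]), 0.72), (array([ 0.7614,  0.2543, -0.002 ]), 0.63)]
tile_center [0.5676 0.1393 0.029 ] [ 0.0618 -0.0045]
spatula_grip [ 0.3444 -0.2962  0.0183] [-0.4144  0.1083]
```

View pics/y_wrist.png

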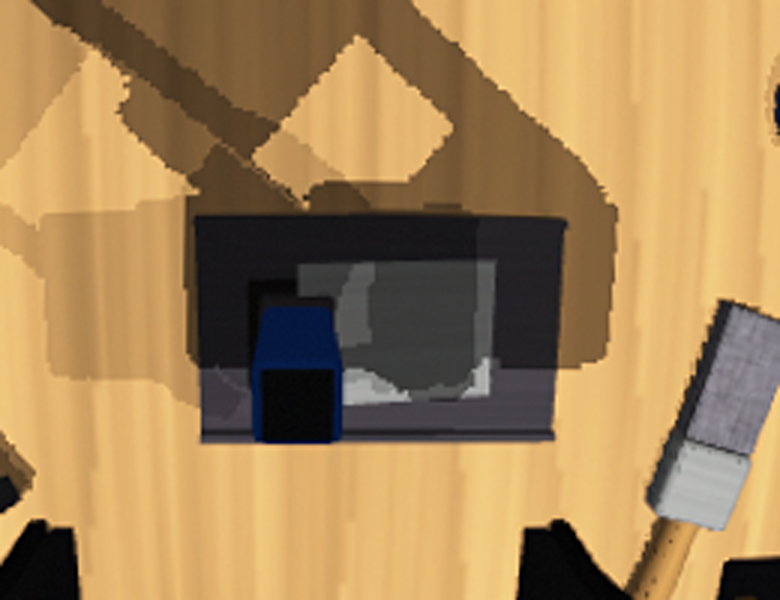

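View pics/y_scene.png

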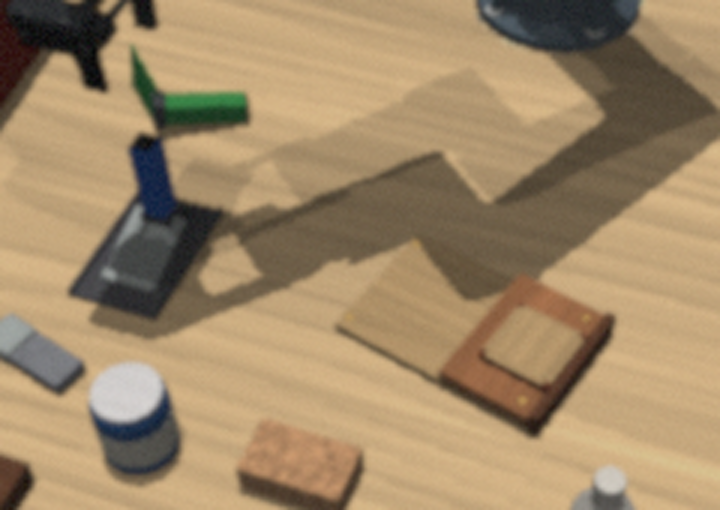

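```bash
python3 -c "
from rig import robot
print(robot.hand_in(), robot.get_obs()['time'])"
```

```text
the job is handed in; nothing more can be done
the job is handed in; nothing more can be done
```

The tile lies bare side up on the drying deck, home against the stop strip, and the spatula is back upright on its rest. I handed the job in at about 33 s; hand-in gives no verdict, so this rests on my own checks.

**What I did:** I gripped the spatula along its x and bore on the board with about 3 N. I slid the blade about 20 mm under the tile until it was against the step, then lifted the tile in an arc over the step. The spatula stayed at its own angle throughout, so there was no turn of the wrist as the task describes. I pushed the tile along the deck until the tool felt about 4 N at the strip, then backed off straight.

**Last checks:**
- **Tile:** its centre is at about x = 62 mm, y = -4.5 mm in the board frame from the side camera. The allowed range is 56 to 70 mm and ±45 mm. Its height read 29 mm there and 34 mm from the scene camera. The second sits at the limit, but the network is only good to about 4 mm.
- **Spatula:** it seated at the same height as when I gripped it, and it looks upright and in its starting place in the wrist and scene views.
- **Other things:** the stain can, sanding block and brush looked unmoved. I did not compare the tape, hammer and glue at the end, but the arm never went near them.

One detection disagreed: the side network's best match for the spatula grip was the green look-alike, which I ignored.

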